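# Set the dial cap and tip the burnishing balls into the tote

### The arm

A 6-joint arm with a two-finger parallel gripper is mounted at the origin on the work surface. World frame = base frame: x ahead of the robot, y to its left, z up, the work surface at z = 0. Lengths are in mm, angles in rad, forces in N, time in s.
With the tool pointing down it reaches from about 375 to 900 mm from the base axis. Payload 3.1 kg.
Tool frame: the origin (TCP) lies midway between the tips of the shut fingers; the grasp point (between the pads) lies 19 mm behind it; z points along the fingers, x is the direction in which the jaws open and shut, and the axes are right-handed (so a half turn about z gives the same grasp; the last joint's range is limited). The gripper opens to 87 mm and grips with 3 to 60 N. Pads are 19 mm wide; open, the fingers measure 117 mm over their backs; the gripper's body (75 mm by 190 mm) begins 51 mm behind the grasp point.
Start: joints at [-1.399, 0.527, 1.433, -0, 1.181, -0.178], TCP at [214.802, -586.904, 222.548] pointing down, gripper open.
Joint ranges: [-3.08, 3.08], [-0.75, 2.2], [0.22, 2.44], [-1.43, 4.57], [0, 2.65], [-2.85, 2.85]. Speed limits (rad/s): [2.79, 2.79, 3.14, 3.14, 3.14, 3.14].

### API

Orientations are given as a unit quaternion [w, x, y, z].
In Python, from rig import manip gives the robot as it stands.
- The arm moves only by the tool send_rows, never from a script. Its argument "commands" is a list of rows, each an object of numbers: "dx", "dy", "dz": the shift along the tool's x, y, z in mm; "spin": the turn about the tool's z in rad; "jaw": the opening, from 0 (shut) to 1 (fully open). In form: [{"dx": .., "dy": .., "dz": .., "spin": .., "jaw": ..}, ...]. A call has exactly 8 rows; each row shifts and turns the pose as measured when the row begins, along the tool's axes as they then stand; what a row does not reach is not made up. A row lasts 1/12 s, in which the tool goes at most 41.7 mm and 7.16 degrees, less where a joint would pass 70% of its speed; a pose out of reach is approached as far as the arm can. A call is refused whole if a number of a shift passes 41.7 or a number of a turn 0.125, either way. A call with a gripper value outside its range is refused whole. The fingers move at their own pace and stop on an object; "squeeze" is the grip in N (left out, the last holds). Time passes only in rows, so rows that do not move let the fingers close, or fill a call up. It gives the time, the measured TCP pose, the force and the opening at its end, in the units of the state.
- manip.sense(): the state, without advancing time (a new reading comes with each control period).
- manip.get_image(name): name is "scene" or "top"; returns a dict with "color" (400x640x3 uint8, red, green, blue), "camera_matrix" (3x3 intrinsics, pixels), "extrinsics" (4x4, takes a point from camera to world coordinates). Camera axes: x right, y down, z forward; pixel columns grow to the right and rows downward; lengths in mm; the calibration is good to about 2 mm. A picture is of the moment at which its call begins. There is no depth.
- manip.hand_in(): hands the job in, once; it reports no verdict.
The state is a dict: "t": time; "joint_positions": joint angles; "qvel": joint speeds; "joint_efforts": joint torques, N m; "tool_pos": TCP position; "tcp_rot": TCP orientation; "contact_force": force on the tool from outside, world axes, zero at the start; "moment": the same for the moment, N m; "grip_width": opening from 0.0 (shut) to 1.0 (fully open).
Only numpy, scipy, OpenCV 4.12 (cv2) and the standard library are available. Lean on these libraries where they do the work, as an engineer would, in place of code of your own. Each camera call takes 0.05 s, during which the arm holds its last target.

### The job

Turn the hopper's yellow dial cap until the middle-sized opening, the one that fits the steel balls one at a time, is centred at the red mark on the hopper's lower lip. Only then tip the hopper by its blue handle so that all three balls run down the chute into the grey tote, and lower it gently back onto its rest, letting go with the dial still at the middle opening. Leave the other things on the bench where they are.

Things in the scene. Friction and masses are not known exactly. Their poses are not given: they have to be found in the camera images.
- dial_cap (a joint): Angle (rad) of the yellow dial cap, growing anticlockwise seen from outside; stops at -0.1 and 4.2, stays where left (drag 0.1 N m). Starts at 0 to 0.8, a blank part at the red mark. An opening is centred at the mark at: 1.2 small (10 mm wide), 2.6 middle (26 mm, fits the balls), 4.0 large (40 mm). Over 0.12 from 2.6 balls may catch. From the start it is too far for one grasp.
- dial_grip (a point): In the cap's black grip bar, on the turning axis, 27 mm above the yellow face. Cap: disc 114 mm wide, 6 mm thick. Bar: 48 mm long, 14 mm thick, 36 mm high over the face, on a hub 40 mm wide, 4 mm high. Axes turn with the cap: x along the bar, y across it, z out of the face along the turning axis; with the hopper at rest z leans 35 degrees from vertical towards the chute.
- red_mark (a point): Red index mark on the hopper's lip, on the side towards the chute, just under the rim of the cap; it moves with the hopper. The opening here is the one the balls leave by.
- hopper (a joint): Tipping angle (rad) of the clear hopper, a square tube set on its corner (78 mm square, 80 mm deep, 0.7 kg with cap). 0: at rest on its rubber rest, cap up and leaning to the chute. 1.40: at its stop, cap facing the chute, 25 degrees downward, and the balls roll out. Below about 1.0 they do not. Let go below about 0.9 it falls back to 0; let go above 1.2 it leans over to its stop.
- handle (a point): Middle of the hopper's blue handle bar: round, 12 mm thick, 84 mm long, free all round, 157 mm from the tipping axis. The bar (the point's y axis) is parallel to the tipping axis, so it can turn in the fingers as the hopper tips.
- pivot (a point): Point on the tipping axis, fixed on the grey stand 165 mm above the bench. Axes: x level, away from chute and tote, towards the handle; y along the tipping axis; z up. As the hopper tips the handle goes up and over towards -x on an arc about this axis. Stand cheeks rise 15 mm above it, 73 mm either side; the steel chute, 90 mm wide, runs from below it towards -x down to the tote.
- tote: Grey open tote under the foot of the chute, fixed: 200 mm (x) by 160 mm (y), 68 mm high, 5 mm walls and floor. Origin at the centre of its underside, z up.
- ball0_center (a point): Centre of a steel burnishing ball, 16 mm diameter, 17 g, loose in the hopper at the start. Its axes mean nothing.
- ball1_center (a point): Centre of a steel burnishing ball, 16 mm diameter, 17 g, loose in the hopper at the start. Its axes mean nothing.
- ball2_center (a point): Centre of a steel burnishing ball, 16 mm diameter, 17 g, loose in the hopper at the start. Its axes mean nothing.
- gear: White nylon gear blank, 64 mm wide, 22 mm high; a bystander, to be left where it is. Origin at its underside.
- lens: Clear lens cover, a 72 mm disc, 17 mm high; a bystander, to be left where it is. Origin at its underside.
- scraper: Deburring scraper with red handle, 170 mm long, 18 mm high; a bystander, to be left where it is. Origin at its underside.
- sanding_block: Black rubber sanding block, 100 x 58 x 36 mm; a bystander, to be left where it is. Origin at its underside.
- brush: Bench brush, lying; a bystander, to be left where it is. Origin at its underside.
- collar: Blue plastic collar, 48 mm wide, 18 mm high; a bystander, to be left where it is. Origin at its underside.
- jar: White closed jar, 60 mm wide, 75 mm high; a bystander, to be left where it is. Origin at its underside.

How it is judged:
By the outcome, as a careful person would: the job done as asked, in the order asked, and still so for the second after the job is handed in, with the robot touching nothing.
It also fails if it takes over 67 s, if anything falls off the work surface, if the arm or the gripper's body presses on something with over 40 N, if the wrist force passes 120 N, or if a joint passes its speed limit or range.

## Working session

There is one attempt and no reset: what is moved stays moved. The work goes in short steps, Python scripts to look and compute and a tool call to move; the robot and the scene stay as the last step left them, time stands still between calls to the robot, and variables do not carry over. Pictures are saved under pics/ and viewed, and the job is handed in when it is done.

Besides the shell and the picture viewer there is one more tool, called by a JSON object that holds its "name" and its "arguments", one argument or row to a line. send_rows: Moves the arm, as the interface text tells. Its arguments: {"type":"object","properties":{"commands":{"type":"array","items":{"type":"object","properties":{"dx":{"type":"number"},"dy":{"type":"number"},"dz":{"type":"number"},"spin":{"type":"number"},"jaw":{"type":"number"}}}},"squeeze":{"type":"number"}},"required":["commands"]}

```bash
ls; mkdir -p pics
python3 - <<'E'
from rig import manip
import cv2,numpy as np
print(manip.sense())
for n in("scene","top"):
    d=manip.get_image(n); cv2.imwrite(f"pics/{n}0.png",d["color"][:,:,::-1]); print(n,d["camera_matrix"],d["extrinsics"])
E
```

```text
pics
{'t': 0.0, 'joint_positions': array([-1.39850315e+00,  5.28453665e-01,  1.43392009e+00, -2.56180696e-05,
        1.18140420e+00, -1.78504663e-01]), 'qvel': array([-0.00063575,  0.00124745, -0.00040105, -0.00053902, -0.00159516,
        0.00017264]), 'joint_efforts': array([ 1.69948435e-03, -4.40033126e+01, -1.76592082e+01,  6.35267654e-02,
        5.81874687e-02, -1.77585516e-04]), 'tool_pos': array([ 214.66743115, -586.18270505,  221.57367183]), 'tcp_rot': array([-7.66665757e-04,  8.19650756e-01, -5.72862501e-01, -7.78617690e-04]), 'contact_force': array([-0.22742127,  0.34193072,  0.22546336]), 'moment': array([-0.04096524,  0.02299566, -0.01534108]), 'grip_width': 0.9966921099519062}
scene [[377.98767217   0.         322.16011031]
 [  0.         377.98767217 201.24138569]
 [  0.           0.           1.        ]] [[ 2.97822240e-02  7.74843374e-01 -6.31451316e-01  1.29587531e+03]
 [ 9.99471883e-01 -1.48693188e-02  2.88939176e-02  3.83233634e+00]
 [ 1.29990097e-02 -6.31978361e-01 -7.74877007e-01  1.02430841e+03]
 [ 0.00000000e+00  0.00000000e+00  0.00000000e+00  1.00000000e+00]]
top [[430.17675642   0.         316.65880245]
 [  0.         430.17675642 194.89485508]
 [  0.           0.           1.        ]] [[ 2.33473950e-02 -9.84373456e-01  1.74538819e-01  3.80240918e+02]
 [-9.99647169e-01 -2.07749960e-02  1.65510614e-02  3.32415250e+01]
 [-1.26663822e-02 -1.74863660e-01 -9.84511180e-01  1.29268475e+03]
 [ 0.00000000e+00  0.00000000e+00  0.00000000e+00  1.00000000e+00]]
```

View pics/scene0.png

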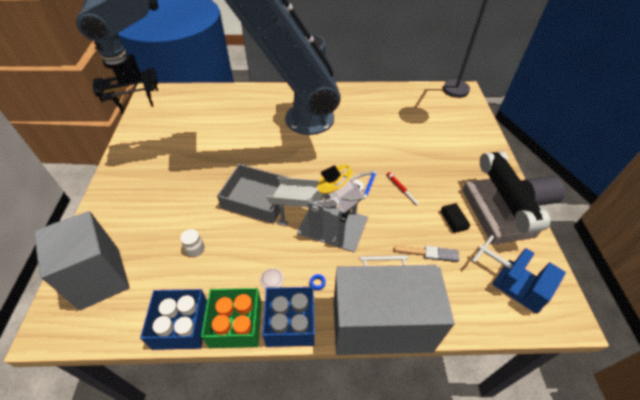

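View pics/top0.png

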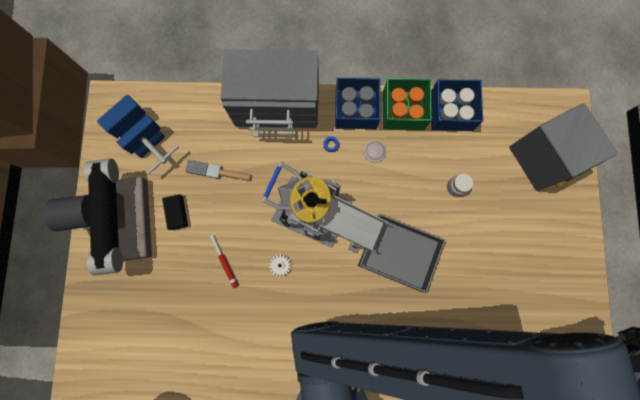

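Run:
```python
import cv2
a=cv2.imread("pics/scene0.png")[140:260,210:390]; b=cv2.imread("pics/top0.png")[150:300,250:450]
cv2.imwrite("pics/sc.png",cv2.resize(a,None,fx=4.4,fy=4.4,interpolation=cv2.INTER_CUBIC))
cv2.imwrite("pics/tc.png",cv2.resize(b,None,fx=4,fy=4,interpolation=cv2.INTER_CUBIC))
```

```text
(no output)
```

View pics/sc.png

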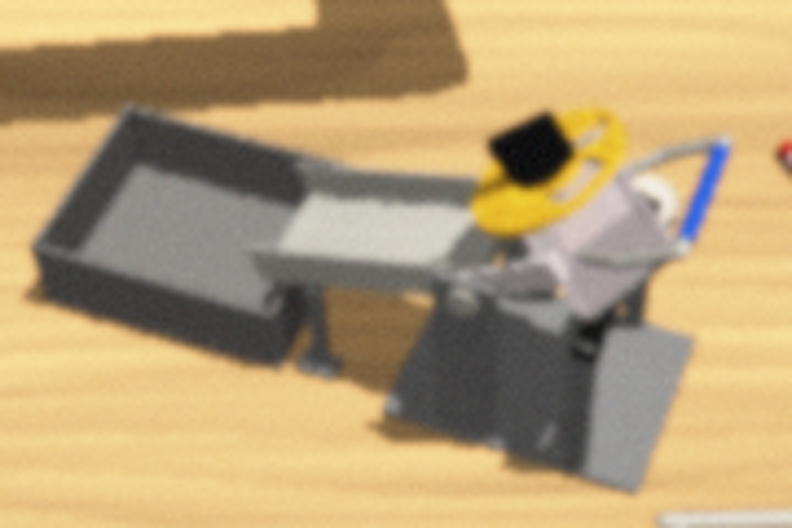

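View pics/tc.png

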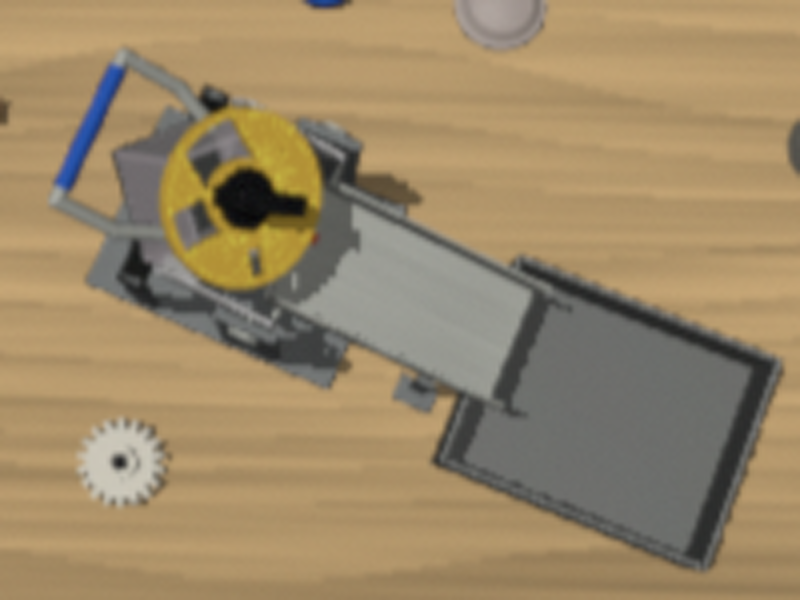

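```bash
cat > h.py <<'E'
import cv2,numpy as np
from rig import manip
def cams(names=("scene","top")): return {n:manip.get_image(n) for n in names}
def ray(d,uv):
    K=d["camera_matrix"];T=d["extrinsics"]
    v=T[:3,:3]@np.linalg.inv(K)@np.array([uv[0],uv[1],1.]); return T[:3,3],v/np.linalg.norm(v)
def tri(d1,p1,d2,p2):
    a,u=ray(d1,p1);b,v=ray(d2,p2)
    s=np.linalg.lstsq(np.c_[u,-v],b-a,rcond=None)[0]
    P,Q=a+s[0]*u,b+s[1]*v; return (P+Q)/2,np.linalg.norm(P-Q)
def onplane(d,uv,c,n):
    o,v=ray(d,uv); return o+v*((c-o)@n)/(v@n)
def proj(d,X):
    T=d["extrinsics"];p=d["camera_matrix"]@(T[:3,:3].T@(np.asarray(X)-T[:3,3])); return p[:2]/p[2]
def mask(d,lo,hi,roi):
    h=cv2.cvtColor(d["color"],cv2.COLOR_RGB2HSV); m=cv2.inRange(h,lo,hi); z=np.zeros_like(m); x0,y0,x1,y1=roi; z[y0:y1,x0:x1]=m[y0:y1,x0:x1]
    n,l,s,c=cv2.connectedComponentsWithStats(z); k=1+np.argmax(s[1:,4]); return (l==k).astype(np.uint8)*255
ROI={"scene":(210,140,390,260),"top":(250,150,450,300)}
BLUE=((105,120,60),(130,255,255)); YEL=((20,170,90),(32,255,255))
def handle(c):
    e={}
    for n in c:
        m=mask(c[n],*BLUE,ROI[n]); p=cv2.findNonZero(m).reshape(-1,2).astype(float)
        mu=p.mean(0);w=np.linalg.svd(p-mu,full_matrices=False)[2][0];t=(p-mu)@w
        w,t=(w,t) if w[1]<0 else (-w,-t)
        e[n]=(mu,mu+w*(t.max()+.3),mu+w*(t.min()-.3))
    return e
E
python3 - <<'E'
from h import *
c=cams(); e=handle(c)
# world: top image up (+x); scene image up is towards robot (-x)
top=e["top"];sc=e["scene"]; print(top,sc)
A,ra=tri(c["top"],top[1],c["scene"],sc[2]); B,rb=tri(c["top"],top[2],c["scene"],sc[1]); M,rm=tri(c["top"],top[0],c["scene"],sc[0])
print("A",A,ra,"B",B,rb,"M",M,rm,"len",np.linalg.norm(A-B))
for n in c:
    m=mask(c[n],*YEL,ROI[n]); h=cv2.convexHull(cv2.findNonZero(m)); print(n,cv2.fitEllipse(h))
    cv2.imwrite(f"pics/y_{n}.png",cv2.resize(m[ROI[n][1]:ROI[n][3],ROI[n][0]:ROI[n][2]],None,fx=4,fy=4))
E
```

```text
(array([272.04273504, 181.35897436]), array([279.08136463, 166.24136849]), array([265.05910901, 196.3584433 ])) (array([369.56140351, 183.15789474]), array([373.72592026, 172.97270535]), array([365.48992164, 193.11554801]))
A [636.59052279 148.67409019 247.22752932] 4.371171812890746 B [559.86587189 180.52699105 244.67327995] 3.903731203738619 M [598.17894037 164.64790934 244.41888642] 3.577808147491351 len 83.11319714093578
scene ((334.3623352050781, 178.63478088378906), (19.020082473754883, 39.49467086791992), 53.79945373535156)
top ((309.99005126953125, 198.86732482910156), (38.51026153564453, 44.258522033691406), 9.115175247192383)
```

```bash
cat >> h.py <<'E'
M0=np.array([598.2,164.6,244.4]); xp=np.array([.384,.923,0]);xp/=np.linalg.norm(xp); Z=np.array([0,0,1.]); yp=np.cross(Z,xp)
zc=np.cos(np.radians(35))*Z-np.sin(np.radians(35))*xp
pc=-np.cos(np.radians(35))*xp-np.sin(np.radians(35))*Z   # in-face, towards mark (downslope)
qc=np.cross(zc,pc)
PIV=M0-135.4*xp; PIV[2]=165
E
python3 - <<'E'
from h import *
c=cams()
C,r=tri(c["top"],(309.99,198.87),c["scene"],(334.4,178.6)); print("C",C,r,"piv",PIV, "C in pivot frame",(C-PIV)@xp,(C-PIV)@yp,(C-PIV)@Z)
# rectify cap plane from top
def rect(d,C,R,S=8):
    g=np.arange(-R,R+.01,1/ (S/2)); X,Y=np.meshgrid(g,g)  # X: qc sideways, Y: down = pc
    mp=np.array([proj(d,C+pc*y+qc*x) for x,y in zip(X.ravel(),Y.ravel())]).astype(np.float32).reshape(X.shape+(2,))
    return cv2.remap(d["color"],mp[...,0],mp[...,1],cv2.INTER_CUBIC)
for n in c: cv2.imwrite(f"pics/r_{n}.png",rect(c[n],C,70)[:,:,::-1])
E
```

```text
C [559.45165043  69.62312913 222.9555343 ] 3.6382460527503886 piv [546.19040459  39.5873527  165.        ] C in pivot frame 32.82543542299036 -0.7066090774755129 57.955534301088676
```

View pics/r_top.png

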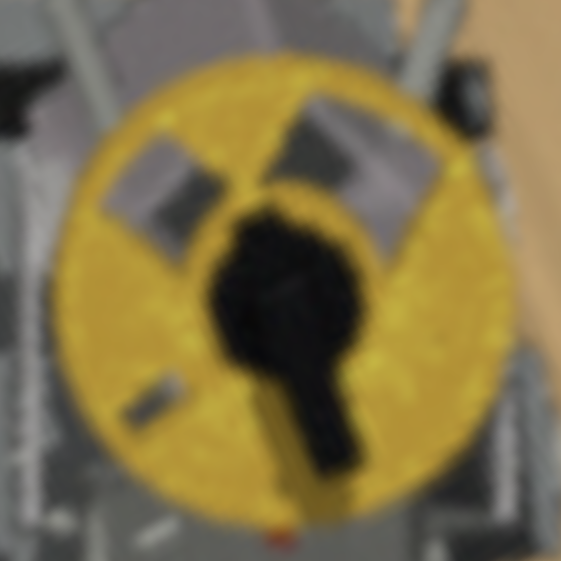

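View pics/r_scene.png

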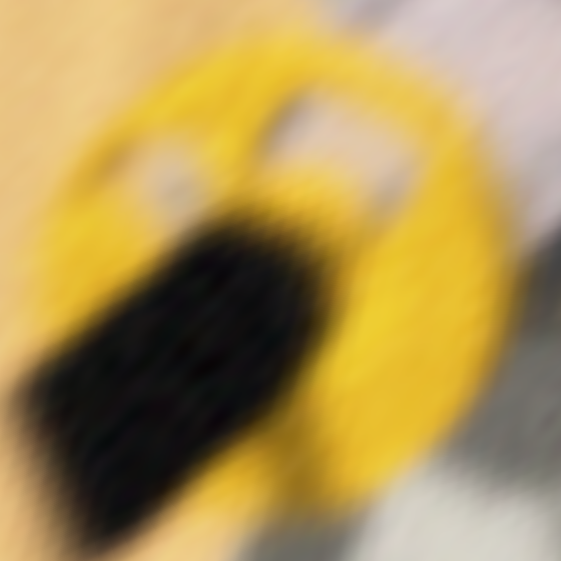

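```bash
cat >> h.py <<'E'
from scipy.spatial.transform import Rotation as Ro
def tcp():
    s=manip.sense(); R=Ro.from_quat(np.roll(s["tcp_rot"],-1)).as_matrix(); return s,np.array(s["tool_pos"]),R
def need(P,yaw=None):
    "total shift in the current tool axes, and spin"
    s,p,R=tcp(); y=np.arctan2(R[1,0],R[0,0]); d=R.T@(np.asarray(P,float)-p)
    print("t %.2f pos %s yaw %.3f tilt %.3f q6 %.2f"%(s["t"],np.round(p,1),y,np.arccos(-R[2,2]),s["joint_positions"][5]),"F",np.round(s["contact_force"],1),"grip %.3f"%s["grip_width"])
    sp=0 if yaw is None else -((yaw-y+np.pi/2)%np.pi-np.pi/2)
    print("shift",np.round(d,1),"spin %.3f"%sp); return d,sp
def plan(P,yaw,n):
    "per-row tool-frame shifts for n equal steps, straight path, with even spin"
    s,p,R=tcp(); d,sp=need(P,yaw); y=np.arctan2(R[1,0],R[0,0]); st=(np.asarray(P)-p)/n
    for i in range(n):
        a=y-sp/n*i; X=np.array([np.cos(a),np.sin(a),0]);Y=np.array([np.sin(a),-np.cos(a),0])
        print(i,np.round([st@X,st@Y,-st[2]],1),"%.3f"%(sp/n))
E
python3 - <<'E'
from h import *
c=cams(("top",)); d=c["top"]; C=np.array([559.5,69.6,223.])
s0=proj(d,C+36*zc); g=np.arange(-60,60.1,.25); X,Y=np.meshgrid(g,g)
mp=np.array([proj(d,C+36*zc+pc*y+qc*x) for x,y in zip(X.ravel(),Y.ravel())]).astype(np.float32).reshape(X.shape+(2,))
cv2.imwrite("pics/bar.png",cv2.remap(d["color"],mp[...,0],mp[...,1],cv2.INTER_CUBIC)[:,:,::-1])
ux=np.arctan2(-xp[1],-xp[0]); q=.32; phi=np.arctan2(np.sin(q),np.cos(q)*.819); print("bar yaw",ux+phi,"jaw",ux+phi+np.pi/2)
G=C+zc*24; print(G); plan([G[0],G[1],320],ux+phi+np.pi/2,20)
E
```

```text
bar yaw -1.5805601372450382 jaw -0.00976381045014163
[554.21229334  56.89022593 242.65964906]
t 0.35 pos [ 214.8 -586.8  222.3] yaw -1.220 tilt 0.000 q6 -0.18 F [-0.7 -0.2  0.4] grip 0.999
shift [-487.8 -540.   -97.4] spin -1.210
0 [-24.4 -27.   -4.9] -0.061
1 [-22.7 -28.4  -4.9] -0.061
2 [-21.  -29.7  -4.9] -0.061
3 [-19.1 -31.   -4.9] -0.061
4 [-17.2 -32.1  -4.9] -0.061
5 [-15.2 -33.   -4.9] -0.061
6 [-13.2 -33.9  -4.9] -0.061
7 [-11.1 -34.6  -4.9] -0.061
8 [ -9.  -35.2  -4.9] -0.061
9 [ -6.9 -35.7  -4.9] -0.061
10 [ -4.7 -36.1  -4.9] -0.061
11 [ -2.5 -36.3  -4.9] -0.061
12 [ -0.3 -36.4  -4.9] -0.061
13 [  1.9 -36.3  -4.9] -0.061
14 [  4.1 -36.2  -4.9] -0.061
15 [  6.3 -35.8  -4.9] -0.061
16 [  8.4 -35.4  -4.9] -0.061
17 [ 10.5 -34.8  -4.9] -0.061
18 [ 12.6 -34.1  -4.9] -0.061
19 [ 14.7 -33.3  -4.9] -0.061
```

View pics/bar.png

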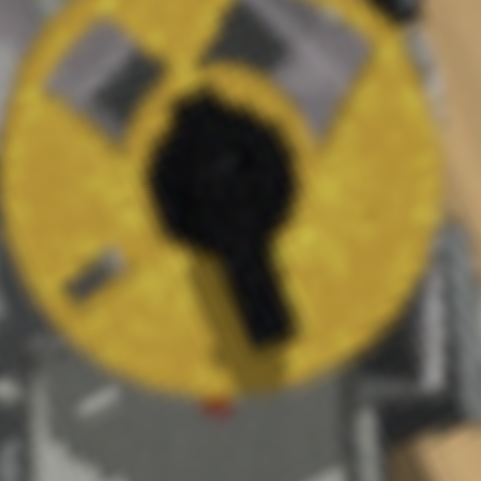

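{"name": "send_rows", "arguments": {
  "commands": [
    {"dx": -24,"dy": -27,"dz": -8,"spin": -0.06,"jaw": 0.7},
    {"dx": -23,"dy": -28,"dz": -8,"spin": -0.06,"jaw": 0.7},
    {"dx": -21,"dy": -30,"dz": -8,"spin": -0.06,"jaw": 0.7},
    {"dx": -19,"dy": -31,"dz": -8,"spin": -0.06,"jaw": 0.7},
    {"dx": -17,"dy": -32,"dz": -8,"spin": -0.06,"jaw": 0.7},
    {"dx": -15,"dy": -33,"dz": -8,"spin": -0.06,"jaw": 0.7},
    {"dx": -13,"dy": -34,"dz": -8,"spin": -0.06,"jaw": 0.7},
    {"dx": -11,"dy": -35,"dz": -8,"spin": -0.06,"jaw": 0.7}
  ],
  "squeeze": 15
}}

```text
t: 1.02
tool_pos: [350.7, -327.1, 285.0]
tcp_rot: [0.001, 0.934, -0.358, 0.0]
contact_force: [2.1, -0.6, 0.5]
grip_width: 0.704
```

{"name": "send_rows", "arguments": {
  "commands": [
    {"dx": -9,"dy": -35,"dz": -8,"spin": -0.06,"jaw": 0.7},
    {"dx": -7,"dy": -36,"dz": -8,"spin": -0.06,"jaw": 0.7},
    {"dx": -5,"dy": -36,"dz": -8,"spin": -0.06,"jaw": 0.7},
    {"dx": -2,"dy": -36,"dz": -8,"spin": -0.06,"jaw": 0.7},
    {"dx": 0,"dy": -36,"dz": 0,"spin": -0.06,"jaw": 0.7},
    {"dx": 2,"dy": -36,"dz": 0,"spin": -0.06,"jaw": 0.7},
    {"dx": 4,"dy": -36,"dz": 0,"spin": -0.06,"jaw": 0.7},
    {"dx": 6,"dy": -36,"dz": 0,"spin": -0.06,"jaw": 0.7}
  ]
}}

```text
t: 1.68
tool_pos: [488.1, -55.4, 322.4]
tcp_rot: [0.004, 0.993, -0.114, 0.005]
contact_force: [1.6, -0.7, 0.5]
grip_width: 0.7
```

Run:
```python
from h import *
plan([554.2,57,310],-.01,8)
```

```text
t 1.68 pos [488.1 -55.4 322.4] yaw -0.229 tilt 0.012 q6 -0.11 F [ 1.6 -0.7  0.5] grip 0.700
shift [  38.8 -124.5   12.1] spin -0.219
0 [  4.9 -15.6   1.6] -0.027
1 [  5.3 -15.4   1.6] -0.027
2 [  5.7 -15.3   1.6] -0.027
3 [  6.1 -15.1   1.6] -0.027
4 [  6.5 -14.9   1.6] -0.027
5 [  6.9 -14.7   1.6] -0.027
6 [  7.3 -14.6   1.6] -0.027
7 [  7.7 -14.3   1.6] -0.027
```

{"name": "send_rows", "arguments": {
  "commands": [
    {"dx": 6,"dy": -20,"dz": 2,"spin": -0.03,"jaw": 0.5},
    {"dx": 6,"dy": -20,"dz": 2,"spin": -0.03,"jaw": 0.5},
    {"dx": 7,"dy": -20,"dz": 2,"spin": -0.03,"jaw": 0.5},
    {"dx": 8,"dy": -20,"dz": 2,"spin": -0.03,"jaw": 0.5},
    {"dx": 8,"dy": -18,"dz": 2,"spin": -0.03,"jaw": 0.5},
    {"dx": 6,"dy": -12,"dz": 2,"spin": -0.03,"jaw": 0.5},
    {"dx": 3,"dy": -8,"dz": 0,"spin": -0.02,"jaw": 0.5},
    {"dx": 0,"dy": 0,"dz": 0,"spin": 0,"jaw": 0.5}
  ]
}}

```text
t: 2.35
tool_pos: [552.7, 69.9, 310.9]
tcp_rot: [0.003, 1.0, -0.002, 0.007]
contact_force: [0.6, -0.9, -0.2]
grip_width: 0.499
```

Run:
```python
from h import *
plan([554.2,57,235],-.01,8)
```

```text
t 2.35 pos [552.7  69.9 310.9] yaw -0.004 tilt 0.015 q6 -0.07 F [ 0.6 -0.9 -0.2] grip 0.499
shift [ 0.5 12.4 75.9] spin 0.006
0 [0.2 1.6 9.5] 0.001
1 [0.2 1.6 9.5] 0.001
2 [0.2 1.6 9.5] 0.001
3 [0.2 1.6 9.5] 0.001
4 [0.2 1.6 9.5] 0.001
5 [0.2 1.6 9.5] 0.001
6 [0.2 1.6 9.5] 0.001
7 [0.2 1.6 9.5] 0.001
```

{"name": "send_rows", "arguments": {
  "commands": [
    {"dx": 0,"dy": 4,"dz": 4,"jaw": 0.45},
    {"dx": 0,"dy": 4,"dz": 8,"jaw": 0.45},
    {"dx": 0,"dy": 4,"dz": 9,"jaw": 0.45},
    {"dx": 0,"dy": 1,"dz": 9,"jaw": 0.45},
    {"dx": 0,"dy": 0,"dz": 9,"jaw": 0.45},
    {"dx": 0,"dy": 0,"dz": 4,"jaw": 0.45},
    {"dx": 0,"dy": 0,"dz": 0,"jaw": 0.45},
    {"dx": 0,"dy": 0,"dz": 0,"jaw": 0.45}
  ]
}}

```text
validation failed for argument at $.co...
```

```bash
cat >> h.py <<'E'
def snap(tag):
    c=cams()
    for n in c:
        x0,y0,x1,y1=ROI[n]; cv2.imwrite(f"pics/{n}_{tag}.png",cv2.resize(c[n]["color"][y0-20:y1,x0:x1,::-1],None,fx=3.5,fy=3.5,interpolation=cv2.INTER_CUBIC))
    ims=[cv2.imread(f"pics/{n}_{tag}.png") for n in c]; w=max(i.shape[1] for i in ims)
    o=np.vstack([cv2.copyMakeBorder(i,0,0,0,w-i.shape[1],cv2.BORDER_CONSTANT) for i in ims]); cv2.imwrite(f"pics/{tag}.png",cv2.resize(o,None,fx=600/o.shape[0],fy=600/o.shape[0],interpolation=cv2.INTER_AREA))
    return c
E
python3 - <<'E'
from h import *
snap("a1"); need([554.2,57,235],-.01)
E
```

```text
t 2.45 pos [552.1  68.4 310.9] yaw -0.007 tilt 0.015 q6 -0.07 F [ 0.2 -0.5  0.4] grip 0.500
shift [ 1.2 10.8 76. ] spin 0.003
```

View pics/a1.png

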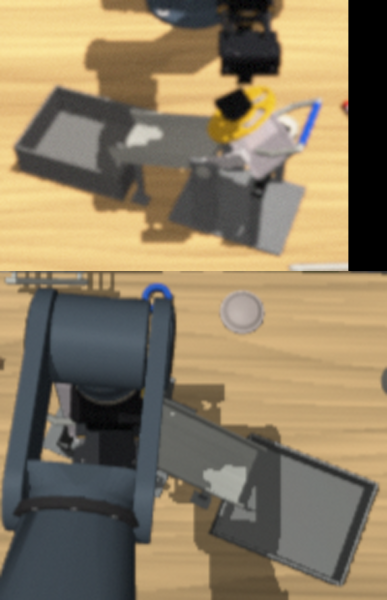

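{"name": "send_rows", "arguments": {
  "commands": [
    {"dx": 0,"dy": 4,"dz": 4,"spin": 0,"jaw": 0.45},
    {"dx": 1,"dy": 4,"dz": 8,"spin": 0,"jaw": 0.45},
    {"dx": 1,"dy": 3,"dz": 9,"spin": 0,"jaw": 0.45},
    {"dx": 0,"dy": 0,"dz": 9,"spin": 0,"jaw": 0.45},
    {"dx": 0,"dy": 0,"dz": 9,"spin": 0,"jaw": 0.45},
    {"dx": 0,"dy": 0,"dz": 4,"spin": 0,"jaw": 0.45},
    {"dx": 0,"dy": 0,"dz": 0,"spin": 0,"jaw": 0.45},
    {"dx": 0,"dy": 0,"dz": 0,"spin": 0,"jaw": 0.45}
  ]
}}

```text
t: 3.12
tool_pos: [552.3, 50.8, 262.6]
tcp_rot: [0.004, 1.0, -0.007, 0.004]
contact_force: [0.4, 0.3, 0.8]
grip_width: 0.45
```

Run:
```python
from h import *
snap("a2"); need([554.2,57,235],-.01)
```

```text
t 3.22 pos [552.5  51.  263.1] yaw -0.014 tilt 0.013 q6 -0.09 F [ 0.6 -1.2 -0.1] grip 0.446
shift [ 1.3 -6.3 28. ] spin -0.004
```

View pics/scene_a2.png

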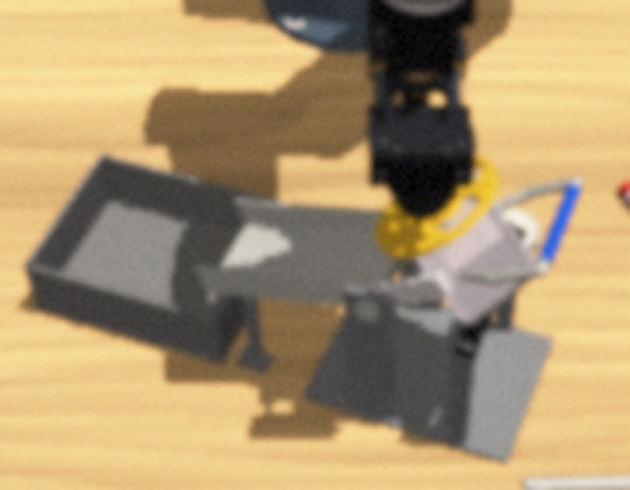

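{"name": "send_rows", "arguments": {
  "commands": [
    {"dx": 1,"dy": -4,"dz": 0,"spin": 0,"jaw": 0.45},
    {"dx": 0,"dy": -1,"dz": 6,"spin": 0,"jaw": 0.45},
    {"dx": 0,"dy": 0,"dz": 7,"spin": 0,"jaw": 0.45},
    {"dx": 0,"dy": 0,"dz": 6,"spin": 0,"jaw": 0.45},
    {"dx": 0,"dy": 0,"dz": 4,"spin": 0,"jaw": 0.45},
    {"dx": 0,"dy": 0,"dz": 2,"spin": 0,"jaw": 0.45},
    {"dx": 0,"dy": 0,"dz": 0,"spin": 0,"jaw": 0.45},
    {"dx": 0,"dy": 0,"dz": 0,"spin": 0,"jaw": 0.45}
  ]
}}

```text
t: 3.88
tool_pos: [556.2, 57.3, 238.8]
tcp_rot: [0.004, 1.0, -0.006, 0.008]
contact_force: [-1.2, 0.7, 3.1]
grip_width: 0.449
```

Run:
```python
from h import *
need([554.2,57,235],-.01)
```

```text
t 3.88 pos [556.2  57.3 238.8] yaw -0.013 tilt 0.019 q6 -0.08 F [-1.2  0.7  3.1] grip 0.449
shift [-2.1  0.3  3.7] spin -0.003
```

{"name": "send_rows", "arguments": {
  "commands": [
    {"dx": -1,"dy": 0,"dz": 1,"spin": 0,"jaw": 0.3},
    {"dx": -1,"dy": 0,"dz": 1,"spin": 0,"jaw": 0.2},
    {"dx": 0,"dy": 0,"dz": 0,"spin": 0,"jaw": 0.1},
    {"dx": 0,"dy": 0,"dz": 0,"spin": 0,"jaw": 0},
    {"dx": 0,"dy": 0,"dz": 0,"spin": 0,"jaw": 0},
    {"dx": 0,"dy": 0,"dz": 0,"spin": 0,"jaw": 0},
    {"dx": 0,"dy": 0,"dz": 0,"spin": 0,"jaw": 0},
    {"dx": 0,"dy": 0,"dz": 0,"spin": 0,"jaw": 0}
  ]
}}

```text
t: 4.55
tool_pos: [555.1, 56.5, 238.4]
tcp_rot: [0.005, 1.0, -0.008, 0.01]
contact_force: [-0.7, -0.6, 2.5]
grip_width: 0.203
```

Run:
```python
from h import *
need([554.2,57,235],-.01)
```

```text
t 4.55 pos [555.1  56.5 238.4] yaw -0.015 tilt 0.023 q6 -0.08 F [-0.7 -0.6  2.5] grip 0.203
shift [-0.9 -0.5  3.3] spin -0.005
```

{"name": "send_rows", "arguments": {
  "commands": [
    {"dx": 0,"dy": 0,"dz": 0,"spin": -0.05,"jaw": 0},
    {"dx": 0,"dy": 0,"dz": 0,"spin": -0.06,"jaw": 0},
    {"dx": 0,"dy": 0,"dz": 0,"spin": -0.06,"jaw": 0},
    {"dx": 0,"dy": 0,"dz": 0,"spin": -0.06,"jaw": 0},
    {"dx": 0,"dy": 0,"dz": 0,"spin": -0.06,"jaw": 0},
    {"dx": 0,"dy": 0,"dz": 0,"spin": -0.06,"jaw": 0},
    {"dx": 0,"dy": 0,"dz": 0,"spin": 0,"jaw": 0},
    {"dx": 0,"dy": 0,"dz": 0,"spin": 0,"jaw": 0}
  ]
}}

```text
t: 5.22
tool_pos: [555.4, 54.7, 239.1]
tcp_rot: [0.007, 0.985, 0.17, 0.01]
contact_force: [-1.2, -1.2, 3.1]
grip_width: 0.246
```

Run:
```python
from h import *
need([554.2,57,235],-.01); snap("a3")
```

```text
t 5.22 pos [555.4  54.7 239.1] yaw 0.341 tilt 0.025 q6 -0.43 F [-1.2 -1.2  3.1] grip 0.246
shift [-0.4 -2.7  4. ] spin 0.351
```

View pics/scene_a3.png

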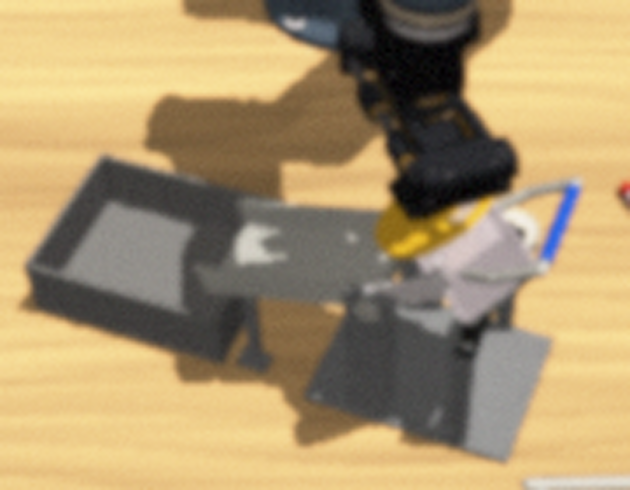

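{"name": "send_rows", "arguments": {
  "commands": [
    {"dx": 0,"dy": -1,"dz": 0,"spin": -0.06,"jaw": 0},
    {"dx": 0,"dy": -1,"dz": 0,"spin": -0.06,"jaw": 0},
    {"dx": 0,"dy": 0,"dz": 0,"spin": -0.06,"jaw": 0},
    {"dx": 0,"dy": 0,"dz": 0,"spin": -0.06,"jaw": 0},
    {"dx": 0,"dy": 0,"dz": 0,"spin": -0.06,"jaw": 0},
    {"dx": 0,"dy": 0,"dz": 0,"spin": -0.06,"jaw": 0},
    {"dx": 0,"dy": 0,"dz": 0,"spin": -0.06,"jaw": 0},
    {"dx": 0,"dy": 0,"dz": 0,"spin": 0,"jaw": 0}
  ]
}}

```text
t: 5.98
tool_pos: [557.2, 53.0, 240.8]
tcp_rot: [0.014, 0.926, 0.376, 0.01]
contact_force: [-2.0, -2.0, 3.2]
grip_width: 0.285
```

Run:
```python
from h import *
need([554.2,57,235],-.01); snap("a4")
```

```text
t 5.98 pos [557.2  53.  240.8] yaw 0.771 tilt 0.033 q6 -0.86 F [-2.  -2.   3.2] grip 0.285
shift [ 0.6 -5.1  5.6] spin 0.781
```

View pics/scene_a4.png

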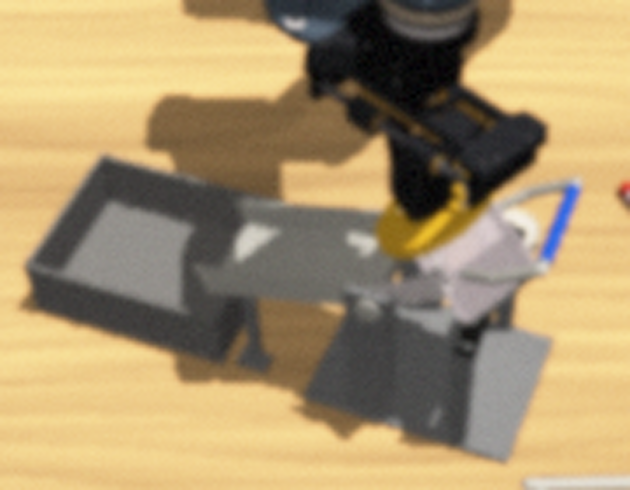

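{"name": "send_rows", "arguments": {
  "commands": [
    {"dx": 0,"dy": -2,"dz": 1,"spin": -0.06,"jaw": 0},
    {"dx": 0,"dy": -2,"dz": 1,"spin": -0.06,"jaw": 0},
    {"dx": 0,"dy": -1,"dz": 1,"spin": -0.06,"jaw": 0},
    {"dx": 0,"dy": 0,"dz": 0,"spin": -0.06,"jaw": 0},
    {"dx": 0,"dy": 0,"dz": 0,"spin": -0.06,"jaw": 0},
    {"dx": 0,"dy": 0,"dz": 0,"spin": -0.06,"jaw": 0},
    {"dx": 0,"dy": 0,"dz": 0,"spin": -0.06,"jaw": 0},
    {"dx": 0,"dy": 0,"dz": 0,"spin": 0,"jaw": 0}
  ]
}}

```text
t: 6.75
tool_pos: [558.7, 53.6, 242.3]
tcp_rot: [0.022, 0.827, 0.562, 0.01]
contact_force: [-0.5, -0.8, 3.9]
grip_width: 0.291
```

Run:
```python
from h import *
need([554.2,57,236],-.01); snap("a5")
```

```text
t 6.75 pos [558.7  53.6 242.3] yaw 1.194 tilt 0.048 q6 -1.28 F [-0.5 -0.8  3.9] grip 0.291
shift [ 1.5 -5.7  6. ] spin 1.204
```

View pics/scene_a5.png

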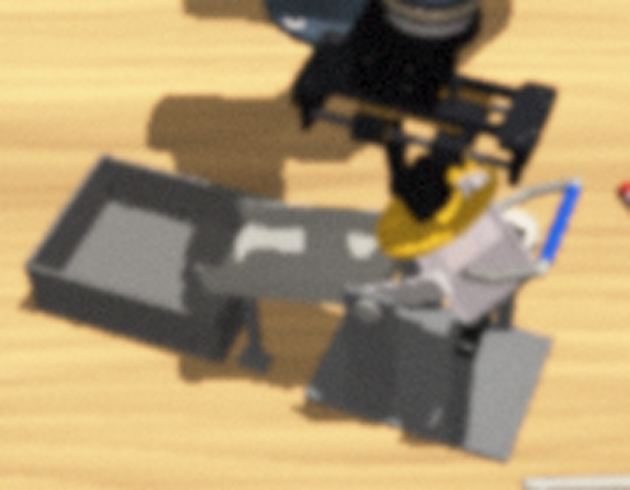

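{"name": "send_rows", "arguments": {
  "commands": [
    {"dx": 0,"dy": -2,"dz": 1,"spin": -0.06,"jaw": 0},
    {"dx": 0,"dy": -2,"dz": 1,"spin": -0.06,"jaw": 0},
    {"dx": 0,"dy": -1,"dz": 1,"spin": -0.06,"jaw": 0},
    {"dx": 0,"dy": -1,"dz": 0,"spin": -0.06,"jaw": 0},
    {"dx": 0,"dy": 0,"dz": 0,"spin": -0.06,"jaw": 0},
    {"dx": 0,"dy": 0,"dz": 0,"spin": -0.06,"jaw": 0},
    {"dx": 0,"dy": 0,"dz": 0,"spin": -0.06,"jaw": 0},
    {"dx": 0,"dy": 0,"dz": 0,"spin": 0,"jaw": 0}
  ]
}}

```text
t: 7.52
tool_pos: [558.1, 54.6, 243.9]
tcp_rot: [0.029, 0.691, 0.722, 0.01]
contact_force: [-0.2, -1.2, 3.3]
grip_width: 0.279
```

Run:
```python
from h import *
need([554.2,57,236],-.01); snap("a6"); print(tcp()[2])
```

```text
t 7.52 pos [558.1  54.6 243.9] yaw 1.615 tilt 0.061 q6 -1.69 F [-0.2 -1.2  3.3] grip 0.279
shift [ 2.8 -4.3  7.6] spin -1.517
[[-0.04219754  0.99758759  0.05512147]
 [ 0.99870232  0.04369065 -0.0261689 ]
 [-0.02851406  0.05394568 -0.99813667]]
```

View pics/scene_a6.png

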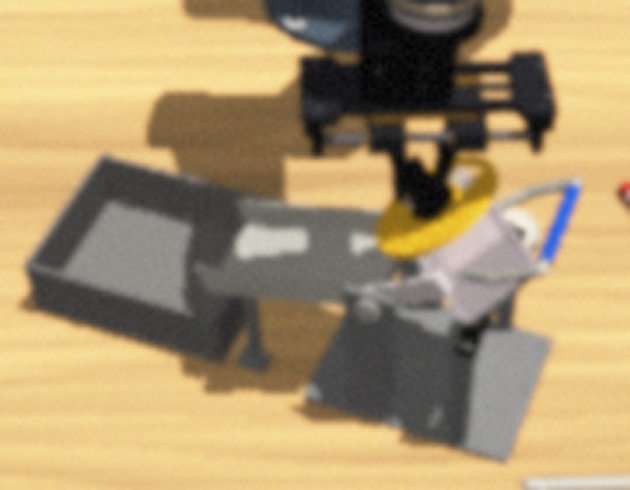

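{"name": "send_rows", "arguments": {
  "commands": [
    {"dx": 0,"dy": 0,"dz": 0,"spin": 0,"jaw": 0.36},
    {"dx": 0,"dy": 0,"dz": 0,"spin": 0,"jaw": 0.36},
    {"dx": 1,"dy": -2,"dz": 1,"spin": 0,"jaw": 0.36},
    {"dx": 1,"dy": -2,"dz": 1,"spin": 0,"jaw": 0.36},
    {"dx": 1,"dy": 0,"dz": 1,"spin": 0,"jaw": 0.36},
    {"dx": 0,"dy": 0,"dz": 1,"spin": 0,"jaw": 0.36},
    {"dx": 0,"dy": 0,"dz": 0,"spin": 0,"jaw": 0.36},
    {"dx": 0,"dy": 0,"dz": 0,"spin": 0,"jaw": 0.36}
  ]
}}

```text
t: 8.28
tool_pos: [558.1, 52.6, 243.6]
tcp_rot: [0.036, 0.692, 0.721, 0.009]
contact_force: [-0.1, -0.6, 2.1]
grip_width: 0.363
```

Run:
```python
from h import *
need([554.2,57,238],None)
```

```text
t 8.28 pos [558.1  52.6 243.6] yaw 1.610 tilt 0.075 q6 -1.68 F [-0.1 -0.6  2.1] grip 0.363
shift [ 4.7 -4.   5.2] spin 0.000
```

Run:
```python
from h import *
for i in range(6):
    s,p,R=tcp(); print(round(s["t"],2),p.round(2),R[:,2].round(4),s["joint_positions"].round(4),s["joint_efforts"].round(1)); manip.get_image("top")
```

```text
8.28 [558.07  52.64 243.6 ] [ 0.0653 -0.0372 -0.9972] [-0.0879  0.3912  1.618  -0.0358  1.0643 -1.6831] [  0.7 -35.9 -16.3   0.1   0.   -0. ]
8.33 [558.08  52.65 243.47] [ 0.0652 -0.0372 -0.9972] [-0.0879  0.3914  1.6181 -0.0358  1.0641 -1.6831] [  0.7 -35.5 -16.1   0.1  -0.   -0. ]
8.38 [558.14  52.65 243.43] [ 0.0653 -0.0372 -0.9972] [-0.0879  0.3915  1.618  -0.0358  1.064  -1.6832] [  0.7 -35.  -15.9   0.1  -0.1  -0. ]
8.43 [558.16  52.65 243.44] [ 0.0652 -0.0372 -0.9972] [-0.0879  0.3916  1.6179 -0.0358  1.0642 -1.6833] [  0.7 -34.8 -15.9   0.1  -0.1  -0. ]
8.48 [558.12  52.66 243.39] [ 0.065  -0.0371 -0.9972] [-0.0879  0.3917  1.6179 -0.0358  1.0643 -1.6833] [  0.7 -34.8 -15.9   0.1  -0.1  -0. ]
8.53 [558.15  52.64 243.42] [ 0.065  -0.0371 -0.9972] [-0.0879  0.3916  1.6178 -0.0358  1.0643 -1.6834] [  0.7 -34.8 -15.9   0.2  -0.1  -0. ]
```

{"name": "send_rows", "arguments": {
  "commands": [
    {"dx": 6,"dy": -6,"dz": 6,"spin": 0,"jaw": 0.36},
    {"dx": 0,"dy": 0,"dz": 0,"spin": 0,"jaw": 0.36},
    {"dx": -1.5,"dy": 1.5,"dz": 0,"spin": 0,"jaw": 0.36},
    {"dx": -1.5,"dy": 1.5,"dz": 0,"spin": 0,"jaw": 0.36},
    {"dx": -1.5,"dy": 1.5,"dz": 0,"spin": 0,"jaw": 0.36},
    {"dx": -1.5,"dy": 1.5,"dz": 0,"spin": 0,"jaw": 0.36},
    {"dx": -1.5,"dy": 1.5,"dz": 0,"spin": 0,"jaw": 0.36},
    {"dx": -1.5,"dy": 1.5,"dz": 0,"spin": 0,"jaw": 0.36}
  ]
}}

```text
t: 9.25
tool_pos: [560.3, 51.7, 243.9]
tcp_rot: [0.035, 0.692, 0.721, 0.01]
contact_force: [-5.0, 3.3, 8.1]
grip_width: 0.362
```

Run:
```python
from h import *
need([554.2,57,238],None);s,p,R=tcp();print(R[:,2],s["joint_positions"].round(4))
```

```text
t 9.25 pos [560.3  51.7 243.9] yaw 1.612 tilt 0.073 q6 -1.69 F [-5.   3.3  8.1] grip 0.362
shift [ 5.8 -6.2  5.3] spin 0.000
[ 0.0646488  -0.03442208 -0.99731422] [-0.0909  0.3939  1.6123 -0.0324  1.068  -1.6892]
```

Run:
```python
from h import *
c=snap("a7"); d=c["scene"]; im=d["color"][100:260,260:400,::-1]; cv2.imwrite("pics/a7z.png",cv2.resize(im,None,fx=5,fy=5,interpolation=cv2.INTER_CUBIC)[:, :700][:600+200][:600])
s,p,R=tcp(); print(proj(d,p),s["contact_force"],s["moment"])
```

```text
[327.74042518 173.90633658] [-4.74284302  4.2767084   9.03777567] [0.87529398 0.6123062  0.0919835 ]
```

View pics/a7z.png

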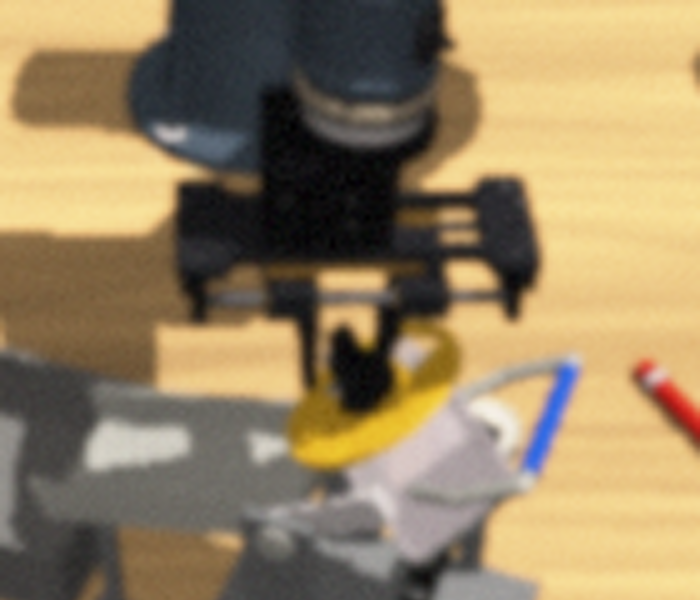

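{"name": "send_rows", "arguments": {
  "commands": [
    {"dx": 6,"dy": -6,"dz": 0,"spin": 0,"jaw": 0.4},
    {"dx": 4,"dy": -4,"dz": 8,"spin": 0,"jaw": 0.4},
    {"dx": 0,"dy": 0,"dz": 4,"spin": 0,"jaw": 0.4},
    {"dx": 0,"dy": 0,"dz": 0,"spin": 0,"jaw": 0.2},
    {"dx": 0,"dy": 0,"dz": 0,"spin": 0,"jaw": 0},
    {"dx": 0,"dy": 0,"dz": 0,"spin": 0,"jaw": 0},
    {"dx": 0,"dy": 0,"dz": 0,"spin": 0,"jaw": 0},
    {"dx": 0,"dy": 0,"dz": 0,"spin": 0,"jaw": 0}
  ]
}}

```text
t: 10.02
tool_pos: [559.2, 54.0, 245.5]
tcp_rot: [0.05, 0.69, 0.722, 0.012]
contact_force: [-3.9, -0.9, 9.0]
grip_width: 0.277
```

Run:
```python
from h import *
need([554.2,57,238],None);s,p,R=tcp();print(R[:,2],s["joint_positions"].round(4))
```

```text
t 10.02 pos [559.2  54.  245.5] yaw 1.615 tilt 0.103 q6 -1.67 F [-3.9 -0.9  9. ] grip 0.277
shift [ 3.6 -5.5  6.9] spin 0.000
[ 0.0892325  -0.05194948 -0.99465512] [-0.0777  0.3823  1.6295 -0.0521  1.0372 -1.6706]
```

{"name": "send_rows", "arguments": {
  "commands": [
    {"dx": 0,"dy": 0,"dz": 0,"spin": -0.07,"jaw": 0},
    {"dx": 0,"dy": 0,"dz": 0,"spin": -0.07,"jaw": 0},
    {"dx": 0,"dy": 0,"dz": 0,"spin": -0.07,"jaw": 0},
    {"dx": 0,"dy": 0,"dz": 0,"spin": -0.07,"jaw": 0},
    {"dx": 0,"dy": 0,"dz": 0,"spin": -0.07,"jaw": 0},
    {"dx": 0,"dy": 0,"dz": 0,"spin": -0.07,"jaw": 0},
    {"dx": 0,"dy": 0,"dz": 0,"spin": 0,"jaw": 0},
    {"dx": 0,"dy": 0,"dz": 0,"spin": 0,"jaw": 0}
  ]
}}

```text
t: 10.68
tool_pos: [557.3, 53.7, 247.8]
tcp_rot: [0.049, 0.517, 0.855, -0.002]
contact_force: [-1.5, 0.5, 7.0]
grip_width: 0.245
```

Run:
```python
from h import *
need([554.2,57,238],2.12);s,p,R=tcp();print(R[:,2],s["joint_positions"].round(4))
c=snap("a8")
```

```text
t 10.68 pos [557.3  53.7 247.8] yaw 2.052 tilt 0.099 q6 -2.11 F [-1.5  0.5  7. ] grip 0.245
shift [ 5.2 -1.7  9.3] spin -0.068
[ 0.08239375 -0.0541885  -0.99512556] [-0.077   0.3798  1.6258 -0.055   1.0501 -2.1058]
```

View pics/scene_a8.png

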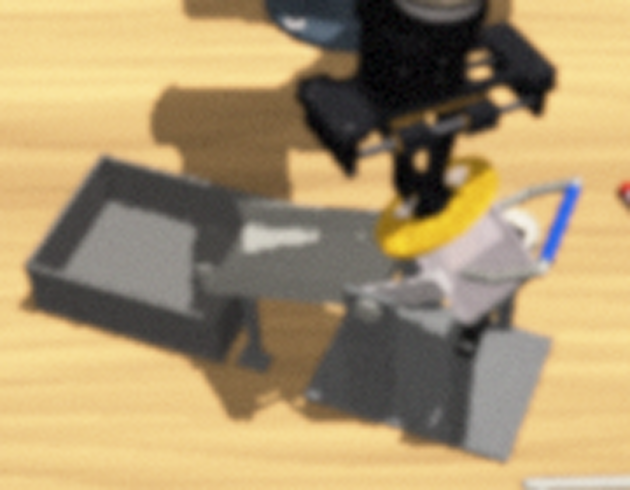

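{"name": "send_rows", "arguments": {
  "commands": [
    {"dx": 0,"dy": 0,"dz": 0,"spin": 0,"jaw": 0.4},
    {"dx": 0,"dy": 0,"dz": -4,"spin": 0,"jaw": 0.4},
    {"dx": 0,"dy": 0,"dz": -20,"spin": 0,"jaw": 0.4},
    {"dx": 0,"dy": 0,"dz": -25,"spin": 0,"jaw": 0.4},
    {"dx": -16,"dy": -8,"dz": -25,"spin": 0,"jaw": 0.4},
    {"dx": -31,"dy": -16,"dz": 0,"spin": 0,"jaw": 0.4},
    {"dx": -31,"dy": -16,"dz": 0,"spin": 0,"jaw": 0.4},
    {"dx": -31,"dy": -16,"dz": 0,"spin": 0,"jaw": 0.4}
  ]
}}

```text
t: 11.45
tool_pos: [549.4, -62.0, 321.6]
tcp_rot: [0.041, 0.511, 0.859, -0.007]
contact_force: [0.7, -0.1, -0.6]
grip_width: 0.4
```

{"name": "send_rows", "arguments": {
  "commands": [
    {"dx": -31,"dy": -16,"dz": 0,"spin": 0.06,"jaw": 0.4},
    {"dx": -31,"dy": -16,"dz": 0,"spin": 0,"jaw": 0.4},
    {"dx": -20,"dy": -10,"dz": 0,"spin": 0,"jaw": 0.4},
    {"dx": 0,"dy": 0,"dz": 0,"spin": 0,"jaw": 0.4},
    {"dx": -1,"dy": 1,"dz": 0,"spin": 0,"jaw": 0.4},
    {"dx": -1,"dy": 1,"dz": 0,"spin": 0,"jaw": 0.4},
    {"dx": -1,"dy": 1,"dz": 0,"spin": 0,"jaw": 0.4},
    {"dx": -1,"dy": 1,"dz": 0,"spin": 0,"jaw": 0.4}
  ]
}}

```text
t: 12.12
tool_pos: [551.2, -165.3, 319.3]
tcp_rot: [0.035, 0.539, 0.841, -0.008]
contact_force: [-0.7, -0.0, -0.3]
grip_width: 0.4
```

```bash
cat >> h.py <<'E'
CC=np.array([559.5,69.6,223.])
def rectcap(d,name,C=CC,R=70):
    g=np.arange(-R,R+.01,.25); X,Y=np.meshgrid(g,g)
    mp=np.array([proj(d,C+pc*y+qc*x) for x,y in zip(X.ravel(),Y.ravel())]).astype(np.float32).reshape(X.shape+(2,))
    o=cv2.remap(d["color"],mp[...,0],mp[...,1],cv2.INTER_CUBIC)[:,:,::-1]; cv2.imwrite(name,o); return o
E
python3 - <<'E'
from h import *
need([554.2,57,238],2.12);s,p,R=tcp();print(R[:,2],s["joint_positions"].round(4))
c=snap("a9"); rectcap(c["top"],"pics/r9.png")
E
```

```text
t 12.12 pos [ 551.2 -165.3  319.3] yaw 2.000 tilt 0.072 q6 -2.47 F [-0.7 -0.  -0.3] grip 0.400
shift [205.9  93.6  69.8] spin -0.120
[ 0.04982602 -0.0515282  -0.9974278 ] [-0.4728  0.3343  1.4814 -0.0244  1.2581 -2.4673]
```

View pics/a9.png

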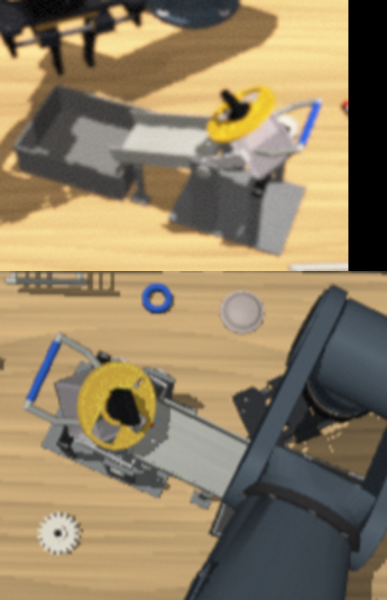

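View pics/r9.png

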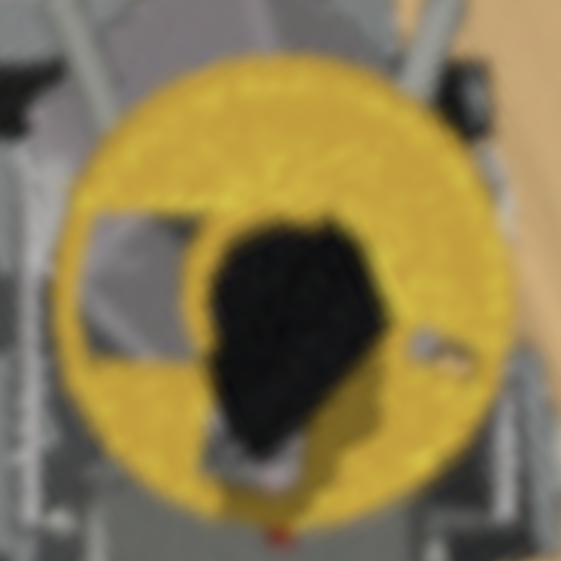

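{"name": "send_rows", "arguments": {
  "commands": [
    {"dx": 20,"dy": 9,"dz": 0,"spin": 0,"jaw": 0.32},
    {"dx": 35,"dy": 16,"dz": 0,"spin": 0.03,"jaw": 0.32},
    {"dx": 35,"dy": 16,"dz": 0,"spin": 0.03,"jaw": 0.32},
    {"dx": 35,"dy": 16,"dz": 0,"spin": 0.03,"jaw": 0.32},
    {"dx": 35,"dy": 16,"dz": 0,"spin": 0,"jaw": 0.32},
    {"dx": 30,"dy": 14,"dz": 0,"spin": 0,"jaw": 0.32},
    {"dx": 12,"dy": 6,"dz": 10,"spin": 0,"jaw": 0.32},
    {"dx": 0,"dy": 0,"dz": 10,"spin": 0,"jaw": 0.32}
  ]
}}

```text
t: 12.88
tool_pos: [566.6, 68.8, 290.6]
tcp_rot: [0.04, 0.577, 0.816, -0.004]
contact_force: [-0.2, -1.0, 0.2]
grip_width: 0.321
```

Run:
```python
from h import *
need([554.2,57,244],1.906);s,p,R=tcp();print(R[:,2],s["joint_positions"].round(4))
```

```text
t 12.88 pos [566.6  68.8 290.6] yaw 1.910 tilt 0.081 q6 -1.94 F [-0.2 -1.   0.2] grip 0.321
shift [ -3.7 -17.4  46.4] spin 0.004
[ 0.06059405 -0.05309817 -0.99674919] [-0.0477  0.3584  1.5271 -0.054   1.1935 -1.9409]
```

{"name": "send_rows", "arguments": {
  "commands": [
    {"dx": -2,"dy": -9,"dz": 2,"spin": 0,"jaw": 0.32},
    {"dx": -2,"dy": -8,"dz": 4,"spin": 0,"jaw": 0.32},
    {"dx": 0,"dy": 0,"dz": 10,"spin": 0,"jaw": 0.32},
    {"dx": 0,"dy": 0,"dz": 12,"spin": 0,"jaw": 0.32},
    {"dx": 0,"dy": 0,"dz": 8,"spin": 0,"jaw": 0.32},
    {"dx": 0,"dy": 0,"dz": 0,"spin": 0,"jaw": 0.32},
    {"dx": 0,"dy": 0,"dz": 0,"spin": 0,"jaw": 0.32},
    {"dx": 0,"dy": 0,"dz": 0,"spin": 0,"jaw": 0.32}
  ]
}}

```text
t: 13.55
tool_pos: [549.4, 50.6, 249.5]
tcp_rot: [0.039, 0.578, 0.815, -0.007]
contact_force: [-0.4, 0.8, 0.0]
grip_width: 0.321
```

Run:
```python
from h import *
need([554.2,57,244],1.906);s,p,R=tcp();print(R[:,2],s["joint_positions"].round(4))
c=snap("b1"); d=c["scene"]; cv2.imwrite("pics/b1z.png",cv2.resize(d["color"][120:240,270:400,::-1],None,fx=5,fy=5,interpolation=cv2.INTER_CUBIC))
```

```text
t 13.55 pos [549.4  50.6 249.5] yaw 1.906 tilt 0.078 q6 -1.96 F [-0.4  0.8  0. ] grip 0.321
shift [4.9 6.4 5.4] spin 0.000
[ 0.05484519 -0.05596031 -0.9969255 ] [-0.0818  0.3774  1.6226 -0.0581  1.0829 -1.9634]
```

View pics/b1z.png

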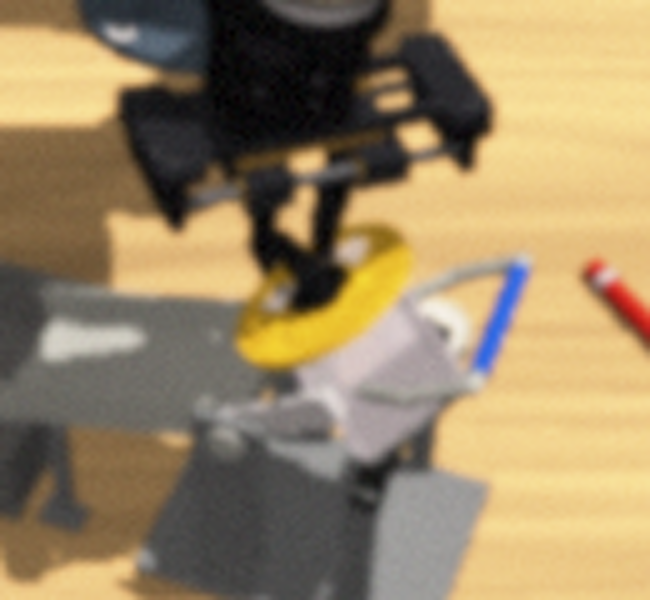

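{"name": "send_rows", "arguments": {
  "commands": [
    {"dx": 4,"dy": 5,"dz": 3,"spin": 0,"jaw": 0.32},
    {"dx": 0,"dy": 0,"dz": 4,"spin": 0,"jaw": 0.32},
    {"dx": 0,"dy": 0,"dz": 0,"spin": 0,"jaw": 0.1},
    {"dx": 0,"dy": 0,"dz": 0,"spin": 0,"jaw": 0},
    {"dx": 0,"dy": 0,"dz": 0,"spin": 0,"jaw": 0},
    {"dx": 0,"dy": 0,"dz": 0,"spin": 0,"jaw": 0},
    {"dx": 0,"dy": 0,"dz": 0,"spin": 0,"jaw": 0},
    {"dx": 0,"dy": 0,"dz": 0,"spin": 0,"jaw": 0}
  ]
}}

```text
t: 14.32
tool_pos: [555.6, 54.8, 243.9]
tcp_rot: [0.042, 0.578, 0.815, -0.007]
contact_force: [0.4, -2.4, -0.2]
grip_width: 0.263
```

Run:
```python
from h import *
need([554.2,57,244],2.114);s,p,R=tcp();print(R[:,2],s["joint_positions"].round(4))
```

```text
t 14.32 pos [555.6  54.8 243.9] yaw 1.907 tilt 0.085 q6 -1.95 F [ 0.4 -2.4 -0.2] grip 0.263
shift [ 2.6 -0.6 -0.3] spin -0.207
[ 0.05969413 -0.05990771 -0.99641742] [-0.071   0.3917  1.617  -0.0633  1.0698 -1.9509]
```

{"name": "send_rows", "arguments": {
  "commands": [
    {"dx": 0,"dy": 0,"dz": 0,"spin": -0.07,"jaw": 0},
    {"dx": 0,"dy": 0,"dz": 0,"spin": -0.07,"jaw": 0},
    {"dx": 0,"dy": 0,"dz": 0,"spin": -0.07,"jaw": 0},
    {"dx": 0,"dy": 0,"dz": 0,"spin": -0.07,"jaw": 0},
    {"dx": 0,"dy": 0,"dz": 0,"spin": 0,"jaw": 0},
    {"dx": 0,"dy": 0,"dz": 0,"spin": 0,"jaw": 0.38},
    {"dx": 0,"dy": 0,"dz": 0,"spin": 0,"jaw": 0.38},
    {"dx": 0,"dy": 0,"dz": 0,"spin": 0,"jaw": 0.38}
  ]
}}

```text
t: 14.98
tool_pos: [554.2, 54.2, 245.4]
tcp_rot: [0.04, 0.455, 0.889, -0.014]
contact_force: [-0.6, -0.5, 0.9]
grip_width: 0.348
```

Run:
```python
from h import *
need([554.2,57,300],2.114);s,p,R=tcp();print(R[:,2],s["joint_positions"].round(4))
c=snap("b2"); rectcap(c["scene"],"pics/rb2.png")
```

```text
t 14.98 pos [554.2  54.2 245.4] yaw 2.195 tilt 0.084 q6 -2.24 F [-0.6 -0.5  0.9] grip 0.348
shift [ -2.3   2.2 -54.6] spin 0.081
[ 0.05800224 -0.06116523 -0.99644094] [-0.0714  0.3887  1.6173 -0.0647  1.0742 -2.2383]
```

View pics/rb2.png

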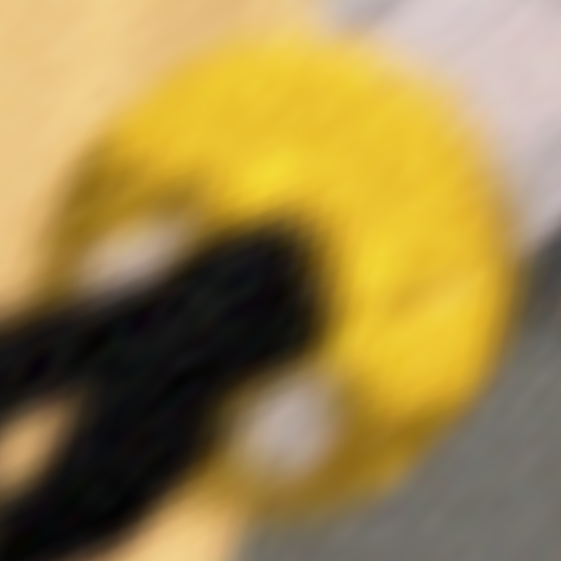

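{"name": "send_rows", "arguments": {
  "commands": [
    {"dx": 0,"dy": 0,"dz": -8,"spin": 0,"jaw": 0.4},
    {"dx": 0,"dy": 0,"dz": -25,"spin": 0,"jaw": 0.4},
    {"dx": 0,"dy": 0,"dz": -25,"spin": 0,"jaw": 0.4},
    {"dx": -15,"dy": -10,"dz": -25,"spin": 0.06,"jaw": 0.4},
    {"dx": -29,"dy": -19,"dz": 0,"spin": 0.1,"jaw": 0.4},
    {"dx": -30,"dy": -17,"dz": 0,"spin": 0.1,"jaw": 0.4},
    {"dx": -33,"dy": -13,"dz": 0,"spin": 0.1,"jaw": 0.4},
    {"dx": -34,"dy": -11,"dz": 0,"spin": 0.1,"jaw": 0.4}
  ]
}}

```text
t: 15.75
tool_pos: [545.0, -94.7, 345.1]
tcp_rot: [0.042, 0.648, 0.76, -0.002]
contact_force: [1.1, 0.0, 0.6]
grip_width: 0.403
```

{"name": "send_rows", "arguments": {
  "commands": [
    {"dx": -35,"dy": -8,"dz": 0,"spin": 0.1,"jaw": 0.4},
    {"dx": -35,"dy": -5,"dz": 0,"spin": 0.1,"jaw": 0.4},
    {"dx": -20,"dy": -2,"dz": 0,"spin": 0.1,"jaw": 0.4},
    {"dx": 0,"dy": 0,"dz": 0,"spin": 0.1,"jaw": 0.4},
    {"dx": -1,"dy": 1,"dz": 0,"spin": 0.1,"jaw": 0.5},
    {"dx": -1,"dy": 1,"dz": 0,"spin": 0.05,"jaw": 0.5},
    {"dx": -1,"dy": 1,"dz": 0,"spin": 0,"jaw": 0.5},
    {"dx": -1,"dy": 1,"dz": 0,"spin": 0,"jaw": 0.5}
  ]
}}

```text
t: 16.42
tool_pos: [538.0, -204.2, 357.2]
tcp_rot: [0.046, 0.842, 0.538, 0.012]
contact_force: [-0.8, -0.0, 0.4]
grip_width: 0.495
```

Run:
```python
from h import *
need([598.2,164.6,240],1.177);s,p,R=tcp();print(R[:,2],s["joint_positions"].round(4))
c=snap("b3"); rectcap(c["top"],"pics/rb3.png"); print(handle(c)["top"],handle(c)["scene"])
```

```text
t 16.42 pos [ 538.  -204.2  357.2] yaw 1.135 tilt 0.094 q6 -1.68 F [-0.8 -0.   0.4] grip 0.495
shift [ 363.1 -110.2   97.2] spin -0.042
[ 0.0692584  -0.06408224 -0.99553842] [-0.5468  0.2923  1.4411 -0.0194  1.3156 -1.6792]
(array([272.04273504, 181.35897436]), array([279.08136463, 166.24136849]), array([265.05910901, 196.3584433 ])) (array([369.69090909, 182.96363636]), array([373.68970891, 172.95244574]), array([365.61452076, 193.16907363]))
```

View pics/rb3.png

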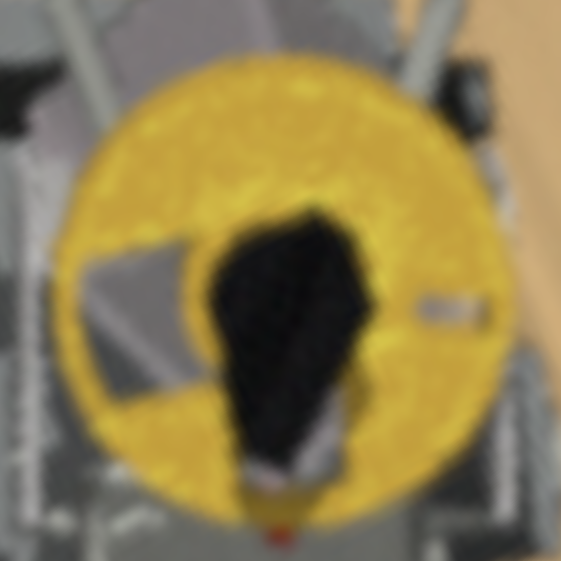

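```bash
cat > q.py <<'E'
from h import *
def meas(fn):
    o=cv2.imread(fn); hsv=cv2.cvtColor(o,cv2.COLOR_BGR2HSV)
    y=cv2.inRange(hsv,(18,130,60),(34,255,255)); hull=cv2.convexHull(cv2.findNonZero(cv2.morphologyEx(y,cv2.MORPH_OPEN,np.ones((9,9)))))
    (cx,cy),ax,an=cv2.fitEllipse(hull); print("disc",cx,cy,ax)
    red=(((hsv[...,0]<10)|(hsv[...,0]>172))&(hsv[...,1]>120)&(hsv[...,2]>80)).astype(np.uint8); red[:480]=0; ys,xs=np.nonzero(red); a0=0
    if len(xs): mx,my=xs.mean(),ys.mean(); a0=np.arctan2(mx-cx,my-cy); print("mark",mx,my,a0)
    disc=cv2.fillConvexPoly(np.zeros_like(y),hull.astype(np.int32),255)
    dark=cv2.inRange(hsv,(0,0,0),(180,255,45)); h=disc&~y&~dark; rr=np.hypot(*(np.indices(y.shape)[::-1]-np.array([cx,cy])[:,None,None])); h[(rr<85)|(rr>222)]=0
    h=cv2.morphologyEx(h,cv2.MORPH_OPEN,np.ones((5,5)))
    n,l,s,c=cv2.connectedComponentsWithStats(h)
    for k in range(1,n):
        if s[k,4]<400: continue
        yy,xx=np.nonzero(l==k); a=np.arctan2(xx-cx,yy-cy); r=np.hypot(xx-cx,yy-cy); m=np.angle(np.exp(1j*a).mean()); e=np.angle(np.exp(1j*(a-m))); print("hole",s[k,4],c[k].round(),"ang %.3f mid %.3f span %.2f"%(m-a0,m-a0+(np.percentile(e,1)+np.percentile(e,99))/2,np.ptp(e)))
E
python3 - <<'E'
from q import *
for f in("pics/r_top.png","pics/r9.png","pics/rb3.png"): print(f);meas(f)
E
```

```text
pics/r_top.png
disc 286.093505859375 292.6764221191406 (468.88031005859375, 473.9801025390625)
mark 279.90697674418607 540.7209302325581 -0.024936036018921297
hole 15690 [361. 166.] ang 2.624 mid 2.601 span 1.39
hole 9378 [162. 195.] ang -2.209 mid -2.197 span 0.77
hole 1673 [157. 399.] ang -0.856 mid -0.856 span 0.20
pics/r9.png
disc 285.2193298339844 292.4466552734375 (468.17864990234375, 473.9339294433594)
mark 279.8061224489796 538.2448979591836 -0.022019410818473376
hole 16006 [135. 288.] ang -1.576 mid -1.559 span 1.32
hole 1751 [435. 350.] ang 1.229 mid 1.234 span 0.26
hole 5807 [251. 458.] ang -0.183 mid -0.190 span 0.73
pics/rb3.png
disc 284.99005126953125 292.6082763671875 (467.60882568359375, 473.61846923828125)
mark 279.90833333333336 537.4 -0.020756372231141268
hole 16170 [141. 323.] ang -1.337 mid -1.303 span 1.46
hole 1945 [450. 310.] ang 1.488 mid 1.482 span 0.21
hole 5931 [305. 454.] ang 0.166 mid 0.155 span 0.82
```

Run:
```python
from h import *
plan([556,57,275],2.10,10)
```

```text
t 16.52 pos [ 538.1 -204.1  357. ] yaw 1.135 tilt 0.095 q6 -1.68 F [-0.4  0.3 -0.2] grip 0.500
shift [ 246.6 -100.3   66.2] spin -0.965
0 [24.4 -9.4  8.2] -0.096
1 [25.2 -7.   8.2] -0.096
2 [25.8 -4.5  8.2] -0.096
3 [26.1 -2.   8.2] -0.096
4 [26.2  0.5  8.2] -0.096
5 [26.   3.   8.2] -0.096
6 [25.6  5.5  8.2] -0.096
7 [24.9  7.9  8.2] -0.096
8 [24.1 10.3  8.2] -0.096
9 [23.  12.6  8.2] -0.096
```

{"name": "send_rows", "arguments": {
  "commands": [
    {"dx": 24,"dy": -9,"dz": 2,"spin": -0.1,"jaw": 0.36},
    {"dx": 25,"dy": -7,"dz": 6,"spin": -0.1,"jaw": 0.36},
    {"dx": 26,"dy": -4,"dz": 6,"spin": -0.1,"jaw": 0.36},
    {"dx": 26,"dy": -2,"dz": 6,"spin": -0.1,"jaw": 0.36},
    {"dx": 26,"dy": 0,"dz": 6,"spin": -0.1,"jaw": 0.36},
    {"dx": 26,"dy": 3,"dz": 6,"spin": -0.1,"jaw": 0.36},
    {"dx": 26,"dy": 5,"dz": 6,"spin": -0.1,"jaw": 0.36},
    {"dx": 25,"dy": 8,"dz": 6,"spin": -0.1,"jaw": 0.36}
  ]
}}

```text
t: 17.18
tool_pos: [551.8, 5.7, 300.7]
tcp_rot: [0.051, 0.55, 0.834, -0.008]
contact_force: [0.7, -0.5, 0.5]
grip_width: 0.359
```

Run:
```python
from h import *
plan([555,56,270],2.10,4)
```

```text
t 17.18 pos [551.8   5.7 300.7] yaw 1.974 tilt 0.103 q6 -2.12 F [ 0.7 -0.5  0.5] grip 0.359
shift [47.7 21.5 27.3] spin -0.126
0 [11.3  5.7  7.7] -0.032
1 [11.1  6.   7.7] -0.032
2 [10.9  6.4  7.7] -0.032
3 [10.7  6.7  7.7] -0.032
```

{"name": "send_rows", "arguments": {
  "commands": [
    {"dx": 14,"dy": 7,"dz": 7,"spin": -0.04,"jaw": 0.36},
    {"dx": 12,"dy": 6,"dz": 7,"spin": -0.03,"jaw": 0.36},
    {"dx": 10,"dy": 5,"dz": 6,"spin": -0.02,"jaw": 0.36},
    {"dx": 5,"dy": 2,"dz": 0,"spin": 0,"jaw": 0.36},
    {"dx": 0,"dy": 0,"dz": 0,"spin": 0,"jaw": 0.36},
    {"dx": 0,"dy": 0,"dz": 0,"spin": 0,"jaw": 0.36},
    {"dx": 0,"dy": 0,"dz": 0,"spin": 0,"jaw": 0.36},
    {"dx": 0,"dy": 0,"dz": 0,"spin": 0,"jaw": 0.36}
  ]
}}

```text
t: 17.85
tool_pos: [551.8, 59.0, 276.4]
tcp_rot: [0.049, 0.503, 0.863, -0.01]
contact_force: [-0.9, -0.1, -0.1]
grip_width: 0.356
```

Run:
```python
from h import *
need([554.5,54.5,244],2.10)
```

```text
t 17.85 pos [551.8  59.  276.4] yaw 2.085 tilt 0.101 q6 -2.12 F [-0.9 -0.1 -0.1] grip 0.356
shift [-2.1 -0.9 32.7] spin -0.015
```

{"name": "send_rows", "arguments": {
  "commands": [
    {"dx": -2,"dy": 0,"dz": 10,"spin": -0.02,"jaw": 0.36},
    {"dx": 0,"dy": 0,"dz": 12,"spin": 0,"jaw": 0.36},
    {"dx": 0,"dy": 0,"dz": 8,"spin": 0,"jaw": 0.36},
    {"dx": 0,"dy": 0,"dz": 2,"spin": 0,"jaw": 0.36},
    {"dx": 0,"dy": 0,"dz": 0,"spin": 0,"jaw": 0.2},
    {"dx": 0,"dy": 0,"dz": 0,"spin": 0,"jaw": 0},
    {"dx": 0,"dy": 0,"dz": 0,"spin": 0,"jaw": 0},
    {"dx": 0,"dy": 0,"dz": 0,"spin": 0,"jaw": 0}
  ],
  "squeeze": 20
}}

```text
t: 18.52
tool_pos: [555.5, 54.8, 243.8]
tcp_rot: [0.047, 0.496, 0.867, -0.007]
contact_force: [0.9, -1.9, -1.4]
grip_width: 0.246
```

Run:
```python
from h import *
need([554.5,54.5,244],2.10)
```

```text
t 18.52 pos [555.5  54.8 243.8] yaw 2.102 tilt 0.096 q6 -2.15 F [ 0.9 -1.9 -1.4] grip 0.246
shift [ 0.2 -1.  -0.2] spin 0.002
```

{"name": "send_rows", "arguments": {
  "commands": [
    {"dx": 0,"dy": 0,"dz": 0,"spin": 0,"jaw": 0.38},
    {"dx": 0,"dy": 0,"dz": 0,"spin": 0,"jaw": 0.38},
    {"dx": 0,"dy": 0,"dz": -8,"spin": 0,"jaw": 0.4},
    {"dx": 0,"dy": 0,"dz": -25,"spin": 0,"jaw": 0.4},
    {"dx": 0,"dy": 0,"dz": -25,"spin": 0,"jaw": 0.4},
    {"dx": -15,"dy": -10,"dz": -15,"spin": 0.06,"jaw": 0.4},
    {"dx": -29,"dy": -17,"dz": 0,"spin": 0.1,"jaw": 0.4},
    {"dx": -31,"dy": -14,"dz": 0,"spin": 0.1,"jaw": 0.4}
  ]
}}

```text
t: 19.18
tool_pos: [545.9, -25.3, 327.8]
tcp_rot: [0.05, 0.604, 0.796, -0.001]
contact_force: [0.6, -0.4, 1.1]
grip_width: 0.4
```

{"name": "send_rows", "arguments": {
  "commands": [
    {"dx": -33,"dy": -11,"dz": 0,"spin": 0.1,"jaw": 0.4},
    {"dx": -34,"dy": -9,"dz": 0,"spin": 0.1,"jaw": 0.4},
    {"dx": -35,"dy": -6,"dz": 0,"spin": 0.1,"jaw": 0.4},
    {"dx": -20,"dy": -2,"dz": 0,"spin": 0.1,"jaw": 0.4},
    {"dx": -8,"dy": 0,"dz": 0,"spin": 0.1,"jaw": 0.5},
    {"dx": 0,"dy": 0,"dz": 0,"spin": 0.1,"jaw": 0.5},
    {"dx": 0,"dy": 0,"dz": 0,"spin": 0.08,"jaw": 0.5},
    {"dx": 0,"dy": 0,"dz": 0,"spin": 0,"jaw": 0.5}
  ]
}}

```text
t: 19.85
tool_pos: [533.2, -176.6, 346.3]
tcp_rot: [0.058, 0.847, 0.529, 0.018]
contact_force: [0.1, 0.1, -0.5]
grip_width: 0.493
```

Run:
```python
from q import *
s,p,R=tcp();print(R[:,2],s["joint_positions"].round(4))
c=snap("b4"); rectcap(c["top"],"pics/rb4.png"); meas("pics/rb4.png")
plan([598.2,164.6,330],1.177,12)
```

```text
[ 0.0922165  -0.07965136 -0.99254812] [-0.5048  0.2678  1.5088 -0.0265  1.2455 -1.6147]
disc 284.978515625 292.7374572753906 (467.7718505859375, 473.8792724609375)
mark 280.46 537.91 -0.018427855291437818
hole 16156 [141. 323.] ang -1.341 mid -1.309 span 1.45
hole 1927 [450. 310.] ang 1.486 mid 1.481 span 0.21
hole 5881 [305. 454.] ang 0.164 mid 0.154 span 0.82
t 19.95 pos [ 533.4 -175.9  346.2] yaw 1.120 tilt 0.122 q6 -1.62 F [0.1 0.1 0.7] grip 0.498
shift [335.1 -90.2  -4.9] spin -0.057
0 [27.9 -7.5  1.3] -0.005
1 [27.9 -7.4  1.3] -0.005
2 [28.  -7.2  1.3] -0.005
3 [28.  -7.1  1.3] -0.005
4 [28.  -7.   1.3] -0.005
5 [28.1 -6.8  1.3] -0.005
6 [28.1 -6.7  1.3] -0.005
7 [28.1 -6.6  1.3] -0.005
8 [28.2 -6.4  1.3] -0.005
9 [28.2 -6.3  1.3] -0.005
10 [28.2 -6.2  1.3] -0.005
11 [28.2 -6.   1.3] -0.005
```

View pics/rb4.png

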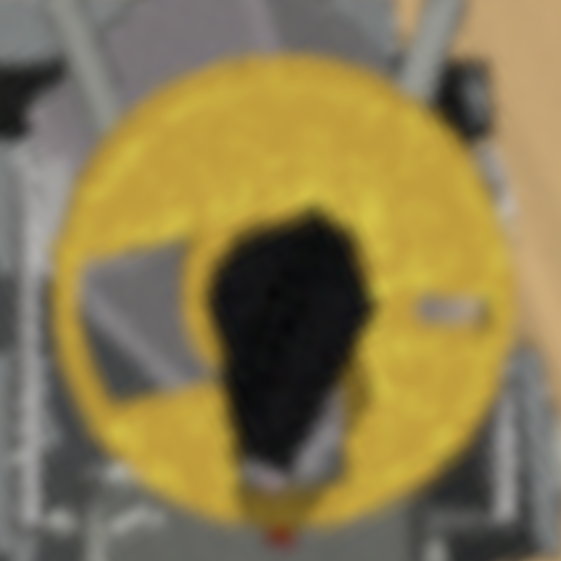

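Run:
```python
from h import *
c=cams(("top",)); d=c["top"]
# mark predicted for various depth below face
for h in(0,-6,-10,-14):
    print(h,proj(d,CC+62*pc+h*zc))
hsv=cv2.cvtColor(d["color"],cv2.COLOR_RGB2HSV); r=(((hsv[...,0]<8)|(hsv[...,0]>172))&(hsv[...,1]>110)).astype(np.uint8); sub=np.zeros_like(r); sub[195:225,300:345]=r[195:225,300:345]; ys,xs=np.nonzero(sub); w=hsv[ys,xs,1].astype(float); uv=np.array([(xs*w).sum(),(ys*w).sum()])/w.sum(); print("mark px",uv,len(xs))
for h in(0,-6,-10,-14):
    P=onplane(d,uv,CC+h*zc,zc)-CC; print(h,"r %.1f ang %.3f"%(np.hypot(P@pc,P@qc),np.arctan2(P@qc,P@pc)))
g=cv2.cvtColor(d["color"],cv2.COLOR_RGB2GRAY); cv2.imwrite("pics/tote.png",cv2.resize(d["color"][200:310,330:460,::-1],None,fx=5,fy=5,interpolation=cv2.INTER_CUBIC))
```

```text
0 [327.55292018 208.86296932]
-6 [326.31993572 208.60425519]
-10 [325.50418706 208.43308864]
-14 [324.69337827 208.26295861]
mark px [328. 210.] 1
0 r 64.7 ang -0.032
-6 r 68.5 ang -0.016
-10 r 71.0 ang -0.006
-14 r 73.6 ang 0.003
```

Run:
```python
from h import *
c=cams(("top",)); d=c["top"]
q=np.array([(520,258),(782,362),(707,568),(437,462)])/4+[250,150]-.375
P=np.array([onplane(d,u,np.array([0,0,68.]),Z) for u in q])
print(P.round(1))
for i in range(4):
    v=P[(i+1)%4]-P[i]; print(np.linalg.norm(v).round(1),np.degrees(np.arctan2(v[1],v[0])).round(1))
print("-xp",np.degrees(np.arctan2(-xp[1],-xp[0])))
```

```text
[[ 545.2 -127.8   68. ]
 [ 475.1 -312.5   68. ]
 [ 331.5 -256.6   68. ]
 [ 399.7  -69.3   68. ]]
197.6 -110.8
154.1 158.8
199.3 70.0
156.8 -21.9
-xp -112.5890038817273
```

{"name": "send_rows", "arguments": {
  "commands": [
    {"dx": -1,"dy": 2,"dz": 0,"spin": 0,"jaw": 0.5},
    {"dx": -1,"dy": 2,"dz": 0,"spin": 0,"jaw": 0.5},
    {"dx": -1,"dy": 2,"dz": 0,"spin": 0,"jaw": 0.5},
    {"dx": -1,"dy": 2,"dz": 0,"spin": 0,"jaw": 0.5},
    {"dx": -1,"dy": 2,"dz": 0,"spin": 0,"jaw": 0.5},
    {"dx": -1,"dy": 2,"dz": 0,"spin": 0,"jaw": 0.5},
    {"dx": -1,"dy": 2,"dz": 0,"spin": 0,"jaw": 0.5},
    {"dx": -1,"dy": 2,"dz": 0,"spin": 0,"jaw": 0.5}
  ]
}}

```text
t: 20.72
tool_pos: [545.5, -188.9, 347.9]
tcp_rot: [0.058, 0.844, 0.534, 0.018]
contact_force: [-0.0, 0.5, -0.1]
grip_width: 0.5
```

Run:
```python
from h import *
s,p,R=tcp();print(p,R[:,2],s["joint_positions"].round(4)); plan([598.2,164.6,330],1.177,12)
```

```text
[ 545.50362853 -188.91348569  347.94927225] [ 0.0913097  -0.07810997 -0.99275444] [-0.5144  0.2912  1.4702 -0.0242  1.2621 -1.6368]
t 20.72 pos [ 545.5 -188.9  347.9] yaw 1.126 tilt 0.120 q6 -1.64 F [-0.   0.5 -0.1] grip 0.500
shift [ 342.2 -104.5   -5. ] spin -0.051
0 [28.5 -8.7  1.5] -0.004
1 [28.5 -8.6  1.5] -0.004
2 [28.6 -8.5  1.5] -0.004
3 [28.6 -8.3  1.5] -0.004
4 [28.6 -8.2  1.5] -0.004
5 [28.7 -8.1  1.5] -0.004
6 [28.7 -8.   1.5] -0.004
7 [28.7 -7.9  1.5] -0.004
8 [28.8 -7.7  1.5] -0.004
9 [28.8 -7.6  1.5] -0.004
10 [28.8 -7.5  1.5] -0.004
11 [28.9 -7.4  1.5] -0.004
```

{"name": "send_rows", "arguments": {
  "commands": [
    {"dx": 20,"dy": -6,"dz": 0,"spin": 0,"jaw": 0.5},
    {"dx": 34,"dy": -10,"dz": 0,"spin": 0,"jaw": 0.5},
    {"dx": 34,"dy": -10,"dz": 0,"spin": 0,"jaw": 0.5},
    {"dx": 34,"dy": -10,"dz": 0,"spin": -0.01,"jaw": 0.5},
    {"dx": 34,"dy": -10,"dz": 0,"spin": -0.01,"jaw": 0.5},
    {"dx": 34,"dy": -10,"dz": 0,"spin": -0.01,"jaw": 0.5},
    {"dx": 34,"dy": -10,"dz": 0,"spin": -0.01,"jaw": 0.5},
    {"dx": 30,"dy": -9,"dz": 0,"spin": -0.01,"jaw": 0.5}
  ]
}}

```text
t: 21.38
tool_pos: [589.7, 72.2, 330.0]
tcp_rot: [0.061, 0.833, 0.549, 0.016]
contact_force: [-0.1, -0.8, 1.0]
grip_width: 0.497
```

Run:
```python
from h import *
s,p,R=tcp();print(p,R[:,2],s["joint_positions"].round(4)); need([598.2,164.6,300],1.177)
```

```text
[589.65287275  72.18679996 330.01236487] [ 0.09436186 -0.08460612 -0.99193631] [-0.0232  0.3464  1.4372 -0.0866  1.2623 -1.166 ]
t 21.38 pos [589.7  72.2 330. ] yaw 1.163 tilt 0.127 q6 -1.17 F [-0.1 -0.8  1. ] grip 0.497
shift [ 89.4 -31.8  22.8] spin -0.014
```

{"name": "send_rows", "arguments": {
  "commands": [
    {"dx": 30,"dy": -11,"dz": 6,"spin": -0.01,"jaw": 0.5},
    {"dx": 30,"dy": -11,"dz": 8,"spin": 0,"jaw": 0.5},
    {"dx": 22,"dy": -8,"dz": 8,"spin": 0,"jaw": 0.5},
    {"dx": 6,"dy": -2,"dz": 0,"spin": 0,"jaw": 0.5},
    {"dx": 0,"dy": 0,"dz": 0,"spin": 0,"jaw": 0.5},
    {"dx": 0,"dy": 0,"dz": 0,"spin": 0,"jaw": 0.5},
    {"dx": 0,"dy": 0,"dz": 0,"spin": 0,"jaw": 0.5},
    {"dx": 0,"dy": 0,"dz": 0,"spin": 0,"jaw": 0.5}
  ]
}}

```text
t: 22.05
tool_pos: [598.5, 172.6, 300.0]
tcp_rot: [0.062, 0.828, 0.557, 0.017]
contact_force: [0.1, 1.3, -0.5]
grip_width: 0.504
```

Run:
```python
from h import *
s,p,R=tcp();print(p,R[:,2]); need(M0+17*R[:,2],1.177)
c=snap("c1"); print(handle({"scene":c["scene"]}),proj(c["scene"],p))
```

```text
[598.46628095 172.61526295 300.03652263] [ 0.09745294 -0.08365344 -0.99171822]
t 22.05 pos [598.5 172.6 300. ] yaw 1.181 tilt 0.129 q6 -1.00 F [ 0.1  1.3 -0.5] grip 0.504
shift [-5.2 -4.  72.8] spin 0.004
{'scene': (array([369.32432432, 183.59459459]), array([373.13673658, 173.73122158]), array([365.62120174, 193.17521622]))} [374.17766208 169.25603105]
```

View pics/scene_c1.png

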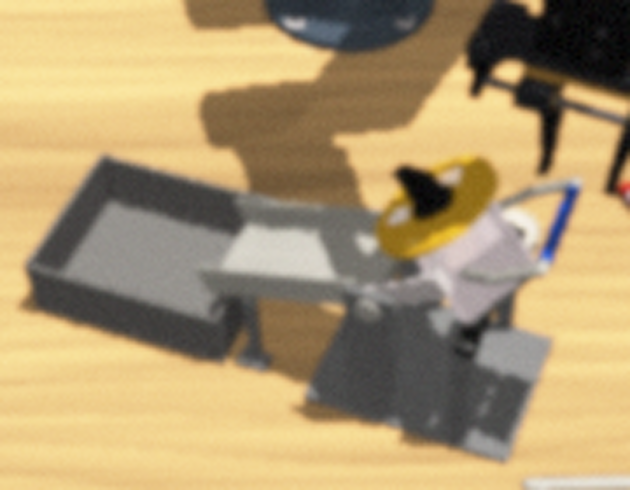

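{"name": "send_rows", "arguments": {
  "commands": [
    {"dx": -5,"dy": -4,"dz": 5,"spin": 0,"jaw": 0.5},
    {"dx": 0,"dy": 0,"dz": 10,"spin": 0,"jaw": 0.5},
    {"dx": 0,"dy": 0,"dz": 12,"spin": 0,"jaw": 0.5},
    {"dx": 0,"dy": 0,"dz": 12,"spin": 0,"jaw": 0.5},
    {"dx": 0,"dy": 0,"dz": 8,"spin": 0,"jaw": 0.5},
    {"dx": 0,"dy": 0,"dz": 2,"spin": 0,"jaw": 0.5},
    {"dx": 0,"dy": 0,"dz": 0,"spin": 0,"jaw": 0.5},
    {"dx": 0,"dy": 0,"dz": 0,"spin": 0,"jaw": 0.5}
  ]
}}

```text
t: 22.82
tool_pos: [597.3, 159.4, 247.9]
tcp_rot: [0.063, 0.83, 0.554, 0.017]
contact_force: [0.9, 0.3, -0.5]
grip_width: 0.507
```

Run:
```python
from h import *
s,p,R=tcp();print(p,R[:,2]); need(M0+17*R[:,2],1.177)
c=snap("c2")
```

```text
[597.25391826 159.41178862 247.94945778] [ 0.09794124 -0.08481007 -0.99157187]
t 22.82 pos [597.3 159.4 247.9] yaw 1.174 tilt 0.130 q6 -1.00 F [ 0.9  0.3 -0.5] grip 0.507
shift [ 5.3 -1.5 20.2] spin -0.003
```

View pics/scene_c2.png

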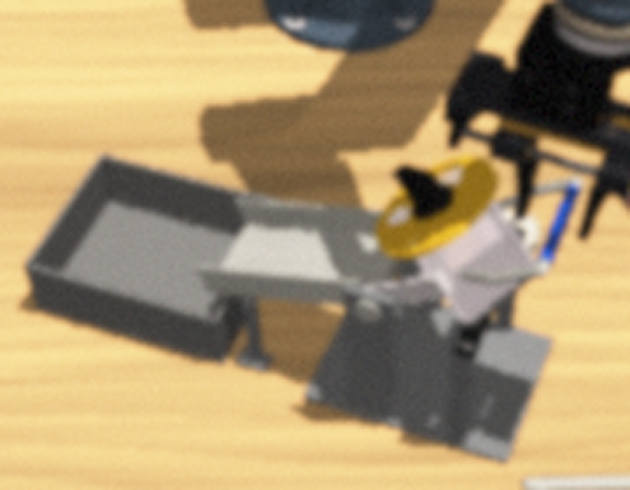

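Fingers straddle the blue bar (left finger at (525,205), right at (590,225)); lower the rest and close.

{"name": "send_rows", "arguments": {
  "commands": [
    {"dx": 4,"dy": 0,"dz": 6,"spin": 0,"jaw": 0.5},
    {"dx": 0,"dy": 0,"dz": 9,"spin": 0,"jaw": 0.5},
    {"dx": 0,"dy": 0,"dz": 4,"spin": 0,"jaw": 0.4},
    {"dx": 0,"dy": 0,"dz": 0,"spin": 0,"jaw": 0.2},
    {"dx": 0,"dy": 0,"dz": 0,"spin": 0,"jaw": 0},
    {"dx": 0,"dy": 0,"dz": 0,"spin": 0,"jaw": 0},
    {"dx": 0,"dy": 0,"dz": 0,"spin": 0,"jaw": 0},
    {"dx": 0,"dy": 0,"dz": 0,"spin": 0,"jaw": 0}
  ],
  "squeeze": 25
}}

```text
t: 23.58
tool_pos: [602.1, 162.2, 229.0]
tcp_rot: [0.064, 0.83, 0.554, 0.019]
contact_force: [-3.2, -8.7, 2.6]
grip_width: 0.133
```

```bash
cat >> h.py <<'E'
def arc(thetas):
    "handle positions for tipping angles; total shift in present tool axes to each, grip point kept"
    s,p,R=tcp(); g=p-17*R[:,2]; v=g-PIV; a=np.arctan2(v@Z,v@xp); r=np.hypot(v@Z,v@xp); th=a-np.arctan2(79.4,135.4)
    print("theta now %.3f r %.1f lateral %.1f"%(th,r,v@yp),"F",s["contact_force"].round(1),"z",R[:,2].round(3),"w %.3f t %.2f"%(s["grip_width"],s["t"]))
    prev=g
    for t in thetas:
        aa=np.arctan2(79.4,135.4)+t; G=PIV+157*(np.cos(aa)*xp+np.sin(aa)*Z)+(v@yp)*yp
        print("%.2f"%t,"step",(R.T@(G-prev)).round(1)); prev=G
E
python3 - <<'E'
from h import *
s,p,R=tcp();print(p,R[:,2]); need(M0+17*R[:,2],1.177); arc(np.arange(.0,1.41,.1))
E
```

```text
[602.07445316 162.22219268 229.01321493] [ 0.10172871 -0.08533135 -0.99114572]
t 23.58 pos [602.1 162.2 229. ] yaw 1.175 tilt 0.133 q6 -1.00 F [-3.2 -8.7  2.6] grip 0.133
shift [ 0.1 -2.5  1.2] spin -0.002
theta now 0.008 r 157.7 lateral -2.3 F [-3.2 -8.7  2.6] z [ 0.102 -0.085 -0.991] w 0.133 t 23.58
0.00 step [ 0.1 -0.2  1.4]
0.10 step [ -9.1   1.6 -12.7]
0.20 step [-10.4   1.5 -11.7]
0.30 step [-11.5   1.4 -10.6]
0.40 step [-12.5   1.2  -9.4]
0.50 step [-13.4   1.1  -8.1]
0.60 step [-14.1   0.9  -6.8]
0.70 step [-14.7   0.7  -5.3]
0.80 step [-15.2   0.5  -3.9]
0.90 step [-15.5   0.3  -2.3]
1.00 step [-15.7   0.1  -0.8]
1.10 step [-15.7  -0.1   0.8]
1.20 step [-15.5  -0.3   2.3]
1.30 step [-15.2  -0.5   3.8]
1.40 step [-14.7  -0.7   5.3]
```

{"name": "send_rows", "arguments": {
  "commands": [
    {"dx": -5,"dy": 1,"dz": -7,"spin": 0,"jaw": 0},
    {"dx": -8,"dy": 1,"dz": -10,"spin": 0,"jaw": 0},
    {"dx": -9,"dy": 1,"dz": -9,"spin": 0,"jaw": 0},
    {"dx": -9,"dy": 1,"dz": -8,"spin": 0,"jaw": 0},
    {"dx": -10,"dy": 1,"dz": -8,"spin": 0,"jaw": 0},
    {"dx": -10,"dy": 1,"dz": -7,"spin": 0,"jaw": 0},
    {"dx": -11,"dy": 1,"dz": -6,"spin": 0,"jaw": 0},
    {"dx": -11,"dy": 1,"dz": -5,"spin": 0,"jaw": 0}
  ]
}}

```text
t: 24.25
tool_pos: [573.4, 92.6, 296.6]
tcp_rot: [0.063, 0.83, 0.554, 0.021]
contact_force: [2.7, -1.1, -7.5]
grip_width: 0.124
```

Run:
```python
from h import *
arc(np.arange(.6,1.41,.1))
```

```text
theta now 0.656 r 160.1 lateral -2.6 F [ 2.7 -1.1 -7.5] z [ 0.104 -0.081 -0.991] w 0.124 t 24.25
0.60 step [ 7.1 -0.8  6.1]
0.70 step [-14.7   0.7  -5.4]
0.80 step [-15.2   0.5  -3.9]
0.90 step [-15.5   0.3  -2.4]
1.00 step [-15.7   0.1  -0.9]
1.10 step [-15.7  -0.1   0.7]
1.20 step [-15.5  -0.3   2.3]
1.30 step [-15.2  -0.5   3.8]
1.40 step [-14.8  -0.7   5.3]
```

{"name": "send_rows", "arguments": {
  "commands": [
    {"dx": -12,"dy": 0,"dz": -3,"spin": 0,"jaw": 0},
    {"dx": -13,"dy": 0,"dz": -2,"spin": 0,"jaw": 0},
    {"dx": -13,"dy": 0,"dz": -1,"spin": 0,"jaw": 0},
    {"dx": -13,"dy": 0,"dz": 0,"spin": 0,"jaw": 0},
    {"dx": -13,"dy": 0,"dz": 1,"spin": 0,"jaw": 0},
    {"dx": -12,"dy": 0,"dz": 2,"spin": 0,"jaw": 0},
    {"dx": -10,"dy": 0,"dz": 3,"spin": 0,"jaw": 0},
    {"dx": -6,"dy": 0,"dz": 2,"spin": 0,"jaw": 0}
  ]
}}

```text
t: 24.92
tool_pos: [535.6, 0.5, 306.2]
tcp_rot: [0.064, 0.831, 0.552, 0.028]
contact_force: [2.7, 2.0, -5.8]
grip_width: 0.125
```

Run:
```python
from h import *
arc([1.3,1.35,1.40]); snap("d1")
```

```text
theta now 1.287 r 163.0 lateral -2.9 F [ 2.7  2.  -5.8] z [ 0.118 -0.075 -0.99 ] w 0.125 t 24.92
1.30 step [-0.3 -0.9  6.3]
1.35 step [-7.5 -0.3  2.4]
1.40 step [-7.3 -0.3  2.7]
```

View pics/scene_d1.png

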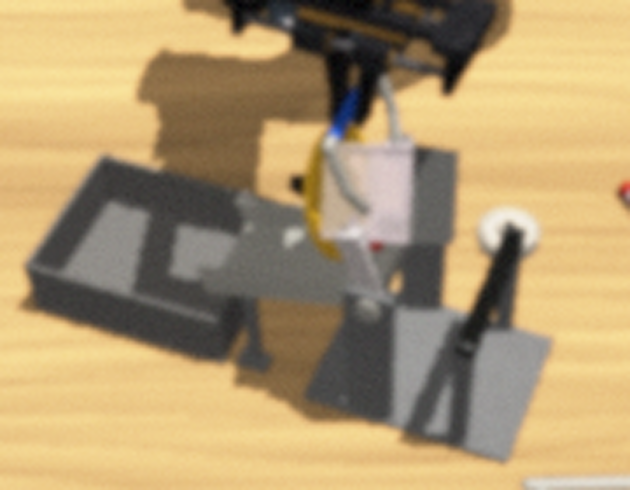

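{"name": "send_rows", "arguments": {
  "commands": [
    {"dx": -7,"dy": 0,"dz": 4,"spin": 0,"jaw": 0},
    {"dx": -6,"dy": 0,"dz": 3,"spin": 0,"jaw": 0},
    {"dx": -5,"dy": 0,"dz": 2,"spin": 0,"jaw": 0},
    {"dx": -1,"dy": 0,"dz": 0,"spin": 0,"jaw": 0},
    {"dx": 0,"dy": 0,"dz": 0,"spin": 0,"jaw": 0},
    {"dx": 0,"dy": 0,"dz": 0,"spin": 0,"jaw": 0},
    {"dx": 0,"dy": 0,"dz": 0,"spin": 0,"jaw": 0},
    {"dx": 0,"dy": 0,"dz": 0,"spin": 0,"jaw": 0}
  ]
}}

```text
t: 25.68
tool_pos: [529.1, -15.1, 300.4]
tcp_rot: [0.062, 0.83, 0.553, 0.031]
contact_force: [-0.1, 1.7, 1.1]
grip_width: 0.128
```

Run:
```python
from h import *
arc([1.40]); snap("d2")
```

```text
theta now 1.397 r 162.5 lateral -2.9 F [-0.1  1.7  1.1] z [ 0.12 -0.07 -0.99] w 0.128 t 25.68
1.40 step [ 1.6 -0.7  5.2]
```

View pics/d2.png

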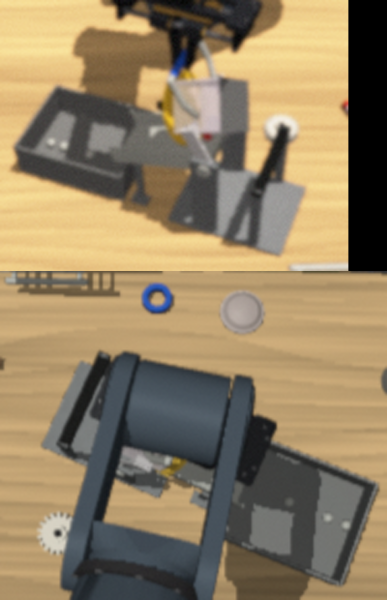

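View pics/scene_d2.png

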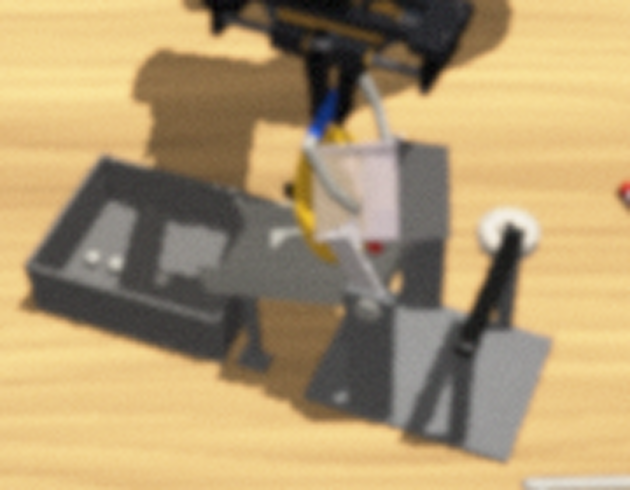

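{"name": "send_rows", "arguments": {
  "commands": [
    {"dx": 0,"dy": 0,"dz": 0,"spin": 0,"jaw": 0},
    {"dx": 0,"dy": 0,"dz": 0,"spin": 0,"jaw": 0},
    {"dx": 0,"dy": 0,"dz": 0,"spin": 0,"jaw": 0},
    {"dx": 0,"dy": 0,"dz": 0,"spin": 0,"jaw": 0},
    {"dx": 0,"dy": 0,"dz": 0,"spin": 0,"jaw": 0},
    {"dx": 0,"dy": 0,"dz": 0,"spin": 0,"jaw": 0},
    {"dx": 0,"dy": 0,"dz": 0,"spin": 0,"jaw": 0},
    {"dx": 0,"dy": 0,"dz": 0,"spin": 0,"jaw": 0}
  ]
}}

```text
t: 26.45
tool_pos: [529.1, -15.1, 300.4]
tcp_rot: [0.062, 0.83, 0.553, 0.03]
contact_force: [-0.7, 1.3, 1.5]
grip_width: 0.127
```

Run:
```python
from h import *
arc([1.4]); c=snap("d3")
a=c["top"]["color"][200:305,335:455,::-1]; b=c["scene"]["color"][150:250,210:330,::-1]
f=lambda i:cv2.resize((255*(i/255.)**.5).astype(np.uint8),(600,500) if 0 else (390,340),interpolation=cv2.INTER_CUBIC)
cv2.imwrite("pics/d3t.png",np.hstack([f(a),f(b)]))
```

```text
theta now 1.397 r 162.5 lateral -2.9 F [-0.7  1.3  1.5] z [ 0.12 -0.07 -0.99] w 0.127 t 26.45
1.40 step [ 1.6 -0.7  5.2]
```

View pics/d3t.png

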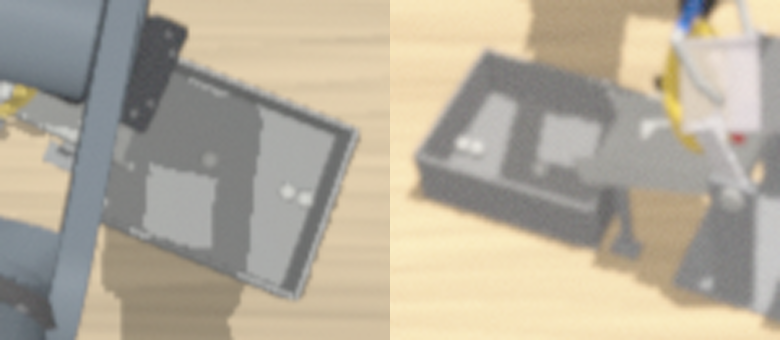

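{"name": "send_rows", "arguments": {
  "commands": [
    {"dx": 6,"dy": 0,"dz": -2,"spin": 0,"jaw": 0},
    {"dx": 10,"dy": 0,"dz": -3,"spin": 0,"jaw": 0},
    {"dx": 12,"dy": 0,"dz": -2,"spin": 0,"jaw": 0},
    {"dx": 12,"dy": 0,"dz": -1,"spin": 0,"jaw": 0},
    {"dx": 12,"dy": 0,"dz": 0,"spin": 0,"jaw": 0},
    {"dx": 12,"dy": 0,"dz": 1,"spin": 0,"jaw": 0},
    {"dx": 12,"dy": 0,"dz": 2,"spin": 0,"jaw": 0},
    {"dx": 12,"dy": 0,"dz": 3,"spin": 0,"jaw": 0}
  ]
}}

```text
t: 27.22
tool_pos: [562.2, 64.7, 306.3]
tcp_rot: [0.069, 0.83, 0.553, 0.023]
contact_force: [-1.7, 0.4, 2.1]
grip_width: 0.129
```

Run:
```python
from h import *
arc(np.arange(.8,-.01,-.1))
```

```text
theta now 0.853 r 160.9 lateral -2.7 F [-1.7  0.4  2.1] z [ 0.115 -0.089 -0.989] w 0.129 t 27.22
0.80 step [ 7.6 -0.8  5.3]
0.70 step [15.2 -0.6  3.9]
0.60 step [14.7 -0.8  5.4]
0.50 step [14.1 -1.   6.8]
0.40 step [13.4 -1.2  8.2]
0.30 step [12.5 -1.4  9.4]
0.20 step [11.5 -1.5 10.6]
0.10 step [10.3 -1.7 11.7]
0.00 step [ 9.1 -1.8 12.7]
```

{"name": "send_rows", "arguments": {
  "commands": [
    {"dx": 10,"dy": 0,"dz": 4,"spin": 0,"jaw": 0},
    {"dx": 10,"dy": -1,"dz": 4,"spin": 0,"jaw": 0},
    {"dx": 10,"dy": -1,"dz": 5,"spin": 0,"jaw": 0},
    {"dx": 10,"dy": -1,"dz": 5,"spin": 0,"jaw": 0},
    {"dx": 9,"dy": -1,"dz": 6,"spin": 0,"jaw": 0},
    {"dx": 9,"dy": -1,"dz": 6,"spin": 0,"jaw": 0},
    {"dx": 8,"dy": -1,"dz": 6,"spin": 0,"jaw": 0},
    {"dx": 6,"dy": -1,"dz": 5,"spin": 0,"jaw": 0}
  ]
}}

```text
t: 27.88
tool_pos: [593.5, 140.3, 261.0]
tcp_rot: [0.071, 0.829, 0.555, 0.027]
contact_force: [2.4, -1.4, 1.2]
grip_width: 0.128
```

Run:
```python
from h import *
arc(np.arange(.2,-.01,-.1))
```

```text
theta now 0.260 r 158.8 lateral -2.5 F [ 2.4 -1.4  1.2] z [ 0.123 -0.088 -0.988] w 0.128 t 27.88
0.20 step [ 5.5 -1.2  7.8]
0.10 step [10.3 -1.7 11.7]
0.00 step [ 9.1 -1.9 12.7]
```

Gentle to the rest: about 0.03–0.05 rad per row.

{"name": "send_rows", "arguments": {
  "commands": [
    {"dx": 4,"dy": -1,"dz": 5,"spin": 0,"jaw": 0},
    {"dx": 4,"dy": -1,"dz": 5,"spin": 0,"jaw": 0},
    {"dx": 4,"dy": -1,"dz": 5,"spin": 0,"jaw": 0},
    {"dx": 4,"dy": -1,"dz": 5,"spin": 0,"jaw": 0},
    {"dx": 3,"dy": 0,"dz": 4,"spin": 0,"jaw": 0},
    {"dx": 2,"dy": 0,"dz": 3,"spin": 0,"jaw": 0},
    {"dx": 0,"dy": 0,"dz": 0,"spin": 0,"jaw": 0},
    {"dx": 0,"dy": 0,"dz": 0,"spin": 0,"jaw": 0}
  ]
}}

```text
t: 28.55
tool_pos: [602.5, 162.1, 229.6]
tcp_rot: [0.071, 0.829, 0.555, 0.027]
contact_force: [1.4, 1.3, -0.1]
grip_width: 0.131
```

Run:
```python
from h import *
arc([0])
```

```text
theta now 0.011 r 157.9 lateral -2.4 F [ 1.4  1.3 -0.1] z [ 0.123 -0.087 -0.989] w 0.131 t 28.55
0.00 step [ 0.2 -0.3  2. ]
```

{"name": "send_rows", "arguments": {
  "commands": [
    {"dx": 1,"dy": 0,"dz": 2,"spin": 0,"jaw": 0},
    {"dx": 0,"dy": 0,"dz": 1,"spin": 0,"jaw": 0},
    {"dx": 0,"dy": 0,"dz": 0,"spin": 0,"jaw": 0.25},
    {"dx": 0,"dy": 0,"dz": 0,"spin": 0,"jaw": 0.4},
    {"dx": 0,"dy": 0,"dz": 0,"spin": 0,"jaw": 0.5},
    {"dx": 0,"dy": 0,"dz": 0,"spin": 0,"jaw": 0.5},
    {"dx": 0,"dy": 0,"dz": 0,"spin": 0,"jaw": 0.5},
    {"dx": 0,"dy": 0,"dz": -2,"spin": 0,"jaw": 0.5}
  ]
}}

```text
t: 29.22
tool_pos: [598.8, 160.7, 228.7]
tcp_rot: [0.069, 0.829, 0.554, 0.022]
contact_force: [0.5, -0.3, 0.5]
grip_width: 0.467
```

Run:
```python
from h import *
arc([0]); c=snap("e1"); print(handle({"scene":c["scene"]}))
```

```text
theta now 0.015 r 155.2 lateral 0.3 F [ 0.5 -0.3  0.5] z [ 0.113 -0.091 -0.989] w 0.467 t 29.22
0.00 step [ 2.8 -0.1  1. ]
{'scene': (array([369.35, 183.9 ]), array([373.33479031, 173.80966652]), array([365.67898992, 193.19577545]))}
```

View pics/scene_e1.png

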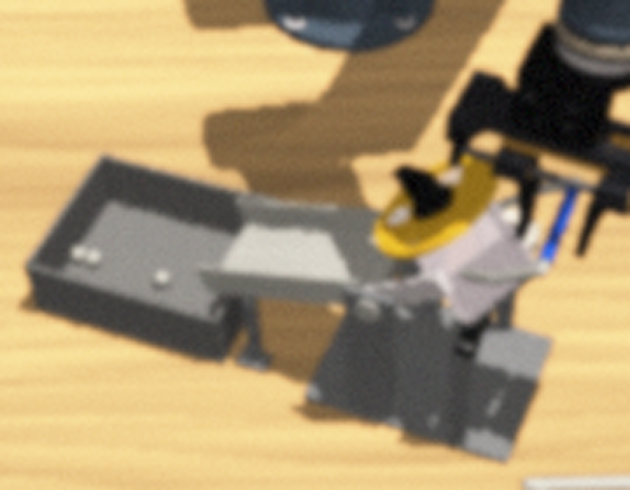

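{"name": "send_rows", "arguments": {
  "commands": [
    {"dx": 0,"dy": 0,"dz": -8,"spin": 0,"jaw": 0.5},
    {"dx": 0,"dy": 0,"dz": -16,"spin": 0,"jaw": 0.5},
    {"dx": 0,"dy": 0,"dz": -25,"spin": 0,"jaw": 0.5},
    {"dx": 0,"dy": 0,"dz": -30,"spin": 0,"jaw": 0.5},
    {"dx": 0,"dy": 0,"dz": -25,"spin": 0,"jaw": 0.5},
    {"dx": -15,"dy": 5,"dz": -10,"spin": 0,"jaw": 0.5},
    {"dx": -32,"dy": 10,"dz": 0,"spin": 0,"jaw": 0.5},
    {"dx": -34,"dy": 10,"dz": 0,"spin": 0,"jaw": 0.5}
  ]
}}

```text
t: 29.98
tool_pos: [577.3, 92.0, 357.0]
tcp_rot: [0.069, 0.827, 0.558, 0.024]
contact_force: [-0.1, -1.2, -0.4]
grip_width: 0.5
```

{"name": "send_rows", "arguments": {
  "commands": [
    {"dx": -36,"dy": 10,"dz": 0,"spin": 0,"jaw": 0.5},
    {"dx": -36,"dy": 10,"dz": 0,"spin": 0,"jaw": 0.5},
    {"dx": -36,"dy": 10,"dz": 0,"spin": 0,"jaw": 0.5},
    {"dx": -36,"dy": 10,"dz": 0,"spin": 0,"jaw": 0.5},
    {"dx": -36,"dy": 10,"dz": 0,"spin": 0,"jaw": 0.5},
    {"dx": -30,"dy": 8,"dz": 0,"spin": 0,"jaw": 0.5},
    {"dx": -20,"dy": 6,"dz": 0,"spin": 0,"jaw": 0.5},
    {"dx": 0,"dy": 0,"dz": 0,"spin": 0,"jaw": 0.5}
  ]
}}

```text
t: 30.65
tool_pos: [547.5, -159.2, 385.0]
tcp_rot: [0.075, 0.826, 0.557, 0.027]
contact_force: [0.1, -0.1, 0.2]
grip_width: 0.498
```

Run:
```python
from q import *
s,p,R=tcp();print(p.round(1),s["t"])
c=snap("f1"); rectcap(c["top"],"pics/rf1.png"); meas("pics/rf1.png"); print(handle(c))
d=c["top"]["color"]; cv2.imwrite("pics/f1full.png",d[:,:,::-1])
```

```text
[ 547.5 -159.2  385. ] 30.65
disc 284.98828125 292.6939392089844 (467.8695068359375, 474.1232604980469)
mark 279.63247863247864 537.1538461538462 -0.021905211440682595
hole 16152 [141. 323.] ang -1.337 mid -1.303 span 1.46
hole 1945 [450. 310.] ang 1.489 mid 1.483 span 0.21
hole 5919 [305. 453.] ang 0.167 mid 0.159 span 0.82
{'scene': (array([369.56140351, 183.15789474]), array([373.72592026, 172.97270535]), array([365.48992164, 193.11554801])), 'top': (array([272.00862069, 181.39655172]), array([279.05272925, 166.22928511]), array([265.05983731, 196.35856564]))}
```

View pics/rf1.png

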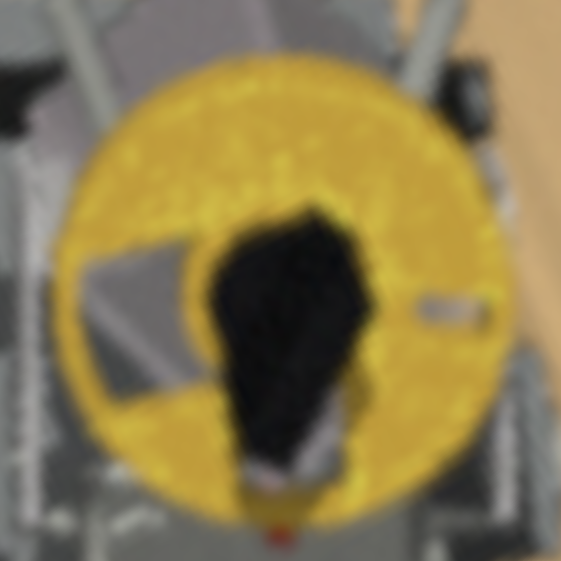

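View pics/f1full.png

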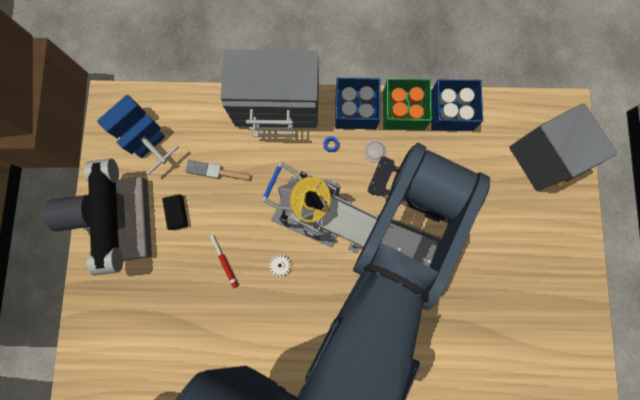

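```bash
python3 -c "
from rig import manip
print(manip.hand_in())"
```

```text
the job is handed in; nothing more can be done
None
```

I set the dial to the middle opening and tipped the hopper to its stop by the blue handle. Then I lowered it back onto its rest, let go, and handed in at about 30.7 s of the 67 s.

**Last checks**
- **Balls:** both cameras showed all three in the tote at full tip. The scene view showed them again after the hopper was lowered.
- **Hopper:** the handle is back within a fraction of a pixel of where it started.
- **Bystanders:** everything looked in place in the last top view. I did not measure them one by one.
- **Robot:** it stood clear of everything, and every force reading I saw was about 10 N or less.

**What did not fully agree**
- **Dial angle:** it read about 2.66, with estimates from 2.63 to 2.68 depending on the reference used. That is slightly past 2.6 but inside the 0.12 margin. I gripped the bar again to trim it, but the reading did not change. It was the same before tipping and after release.
- **Tool tilt:** the gripper's lean grew to about 0.15 rad during the job because the moves cannot correct it. It did not affect the grasps.

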